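# Caddy over the lip into its dock

## Task

Bring the wooden cup caddy into its metal dock without lifting it clear: by its round bar raise only the leading edge onto the dock's raised lip, the rear end staying on the counter, and let go. Then push the caddy from behind until its rear end has dropped in behind the lip, square in the dock, and press it gently on against the sprung stop (about 8 N, never 15 N or more). The two cups in it must stay upright and everything else undisturbed.

Things in the scene. Friction and masses are not known exactly. Their poses are not given: they have to be found in the camera images.
- caddy: open wooden box 170 mm long (its x) x 150 mm wide (its y), end walls 48 mm high, 8 mm thick, floor 6 mm; 0.3 to 0.6 kg empty, cups 0.22 kg. Origin: centre of its underside; +x points to its leading end, which faces the dock; z up. Pushed flat against the lip it only jams.
- caddy_front (a point): middle of the bottom edge of the caddy's leading face (caddy x = +85 mm, z = 0)
- caddy_rear (a point): middle of the bottom edge of the caddy's rear face (caddy x = -85 mm, z = 0); that face is plain, upright and 48 mm high, to be pushed on. As the caddy tips over the lip this end rises from the counter to 18 to 22 mm; fingers that push on it have to rise with it, or their friction holds it down and the caddy wedges on the lip
- caddy_bar (a point): middle of the axis of the round dark lifting bar at the leading end (caddy x = +68 mm, 17 mm inside the leading face; z = +72 mm, 24 mm above the wall's top). The bar is 12 mm thick, free over 110 mm along caddy y. Grip it from above, fingers before and behind it; the caddy swings about it.
- dock: fixed metal plate 274 mm long (its x) x 200 mm wide (its y), 14 mm high, flat, no side rails, with a black mat. Origin: on the counter, middle of the foot of the lip's outer face; +x is the way in, z up. The dark lip crosses the entrance from x = 0 to 12 mm, 18 mm high, its face upright. Home: the caddy's rear bottom edge on the plate behind the lip, leading face at the stop.
- stop_bracket: fixed steel bracket at the dock's inner end; origin: middle of its underside, dock x = 252 mm, z = 14 mm; axes as the dock's. Carries an upright sprung pad 130 mm wide, 10 to 85 mm above the plate. Its adjustment is not measured: its face rests 28 to 62 mm before the origin. It yields 1 mm per 3 N over 16 mm: find it by touch. Sliding the caddy takes 1 to 6 N more.
- white_cup_0: grey-white metal beaker, 59 mm across, 69 mm tall, standing in the middle of the caddy to one side; origin under its base, z up
- white_cup_1: a second such beaker, 59 mm across, 69 mm tall, beside the first; origin under its base, z up
- goblet_5: small stemmed clear goblet, 53 mm across, 114 mm tall, far left; bystander, origin under its foot
- corkscrew: corkscrew with a wooden handle, about 103 x 120 x 23 mm, lying on the left; bystander
- bottle_0: green corked bottle, 65 mm across, 269 mm tall, back right; bystander, origin under its base
- order_pad: white order pad with a green edge, 88 x 117 x 10 mm, on the right; bystander
- jigger: metal jigger (double measuring cup), 43 mm across, 76 mm tall, left behind the dock; bystander
Mind the look-alikes: they are no part of the job. What is shaped like the white_cup_0 but green or red is not meant. Of the things that look like the caddy, take the one that is nearest to the robot's base at the start.

How it is judged:
By the outcome, as a careful person would: the job done as asked, in the order asked, and still so for the second after the job is handed in, with the robot touching nothing.
It also fails if it takes over 70 s, if anything falls off the work surface, if the arm or the gripper's body presses on something with over 40 N, if the wrist force passes 120 N, or if a joint passes its speed limit or range.

## Robot

A 6-joint arm with a two-finger parallel gripper is mounted at the origin on a cart in front of the work surface, level with it; the furniture and walls round the work are solid. World frame = base frame: x ahead of the robot, y to its left, z up, the work surface at z = 0. Lengths are in m, angles in rad, forces in N, time in s.
With the tool pointing down it reaches from about 0.325 to 0.75 m from the base axis. Payload 7.6 kg.
Tool frame: the origin (TCP) lies between the finger pads; the fingertips stand 14 mm ahead of it and the grasp point (between the pads) lies 5 mm behind it (ctrl.tips_ahead is the distance from the TCP to the fingertips, in m); z points along the fingers, y is the direction in which the jaws open and shut (so a half turn about z gives the same grasp; the last joint's range is limited). The gripper opens to 85 mm and grips with 20 to 120 N. Pads are 22 mm wide; open, the fingers measure 114 mm over their backs; the gripper's body (76 mm by 85 mm) begins 54 mm behind the grasp point. The pads swing forward as they close: fully open they stand 13 mm farther back than shut.
Start: joints at [1.213, 0.052, 1.401, -0, 1.689, -0.07], TCP at [0.149, 0.503, 0.216] pointing down, gripper open.
Joint ranges: [-2.9, 2.9], [-0.91, 2.17], [0.12, 2.37], [-1.06, 4.2], [0.26, 2.73], [-2.93, 2.93]. Speed limits (rad/s): [2.57, 2.57, 3.01, 3.14, 3.14, 3.14].

## Interface

Orientations are given as a unit quaternion [w, x, y, z].
In Python, from bench import read_state, viewer, ctrl gives the robot as it stands. The module is installed in compiled form; this text tells all that it offers.
- The arm moves only by the shell command python3 -m jog 'ROWS' [OPENING] [FORCE]. ROWS is JSON, one flat list of numbers, 6 for each row, row after row: the shift along the tool's x, y, z in mm, then the turn, a rotation vector about the tool's x, y, z in rad. In form: [x, y, z, ax, ay, az, x, y, z, ax, ay, az, ...]. A call has exactly 8 rows; each row is the pose to reach, as a shift and turn from the pose measured when the call began, along the tool's axes at that moment; what a row does not reach only later rows make up. A row lasts 1/10 s, in which the tool goes at most 50 mm and 8.59 degrees, less where a joint would pass 70% of its speed; a pose out of reach is approached as far as the arm can. A call with a gripper value outside its range is refused whole. OPENING is the finger opening in mm, from 0 to 85.4, set as the call begins (- or left out, the last holds). The fingers move at their own pace and stop on an object; FORCE is the grip in N (left out, the last holds). Time passes only in rows, so rows that repeat a pose let the fingers close, or fill a call up. It gives the time, the measured TCP pose, the force and the opening at its end, in the units of the state.
- read_state(): the state, without advancing time (a new reading comes with each control period).
- viewer.snapshot(name): name is "side" or "top"; returns a dict with "frame" (400x640x3 uint8, blue, green, red), "camera_matrix" (3x3 intrinsics, pixels), "distortion" ([k1, k2, p1, p2, k3] as OpenCV has them; the pictures are not rectified), "rvec" (rotation vector, rad) and "tvec" (3), from world to camera coordinates, as OpenCV has them. Camera axes: x right, y down, z forward; pixel columns grow to the right and rows downward; lengths in m; the calibration is good to about 2 mm. A picture is of the moment at which its call begins. There is no depth.
- ctrl.hand_in(): hands the job in, once; it reports no verdict.
The state is a dict: "time": time; "q": joint angles; "dq": joint speeds; "tau": joint torques, N m; "eef_pos": TCP position; "tcp_rot": TCP orientation; "ft_force": force on the tool from outside, world axes, zero at the start; "moment": the same for the moment, N m; "width": finger opening in m.
Only numpy, scipy, OpenCV 4.12 (cv2) and the standard library are available. Lean on these libraries where they do the work, as an engineer would, in place of code of your own. Each camera call takes 0.05 s, during which the arm holds its last target.

## Working session

There is one attempt and no reset: what is moved stays moved. The work goes in short steps, Python scripts to look and compute and a shell command to move; the robot and the scene stay as the last step left them, time stands still between calls to the robot, and variables do not carry over. Pictures are saved under pics/ and viewed, and the job is handed in when it is done.

```bash
mkdir -p pics
python3 - <<'E'
from bench import read_state, viewer, ctrl
import cv2
s=read_state()
for k,v in s.items(): print(k,v)
print(ctrl.tips_ahead)
for n in("side","top"):
    d=viewer.snapshot(n); cv2.imwrite(f"pics/{n}0.png",d["frame"])
    print(n,d["camera_matrix"],d["distortion"],d["rvec"],d["tvec"])
E
```

```text
time 0.0
q [ 1.21266634e+00  5.28581440e-02  1.40171803e+00  2.91887104e-06
  1.68860871e+00 -7.03105434e-02]
dq [ 0.00109522 -0.00022951 -0.00079998  0.00125495 -0.00011274  0.00010488]
tau [ 1.37702915e-03 -3.81664038e+01 -3.60185373e+01 -2.60493937e-05
  6.18179940e-03 -1.13700631e-05]
eef_pos [0.14889623 0.50310528 0.21536464]
tcp_rot [-1.70658709e-04  1.43413291e-01  9.89662566e-01 -7.77608786e-04]
ft_force [ 0.0598694   0.24404266 -0.01287373]
moment [ 0.00563349 -0.05681993 -0.04167229]
width 0.0852618209941303
0.014
side [[483.50039622   0.         316.36336736]
 [  0.         483.50039622 201.79670164]
 [  0.           0.           1.        ]] [-0.1230184  0.         0.         0.         0.       ] [ 1.73183228 -1.21777124  0.73646172] [-0.22542098  0.29500746  1.58695821]
top [[386.46533687   0.         321.46357189]
 [  0.         386.46533687 206.03095423]
 [  0.           0.           1.        ]] [0.03304827 0.         0.         0.         0.        ] [ 2.14002257 -2.14974935  0.0754413 ] [0.00214358 0.53169903 1.58309896]
```

View pics/side0.png

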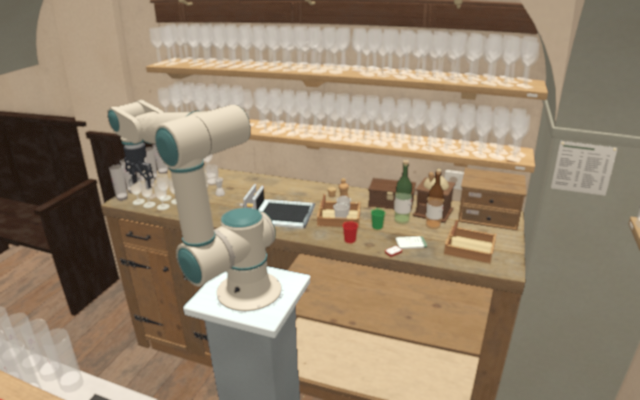

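View pics/top0.png

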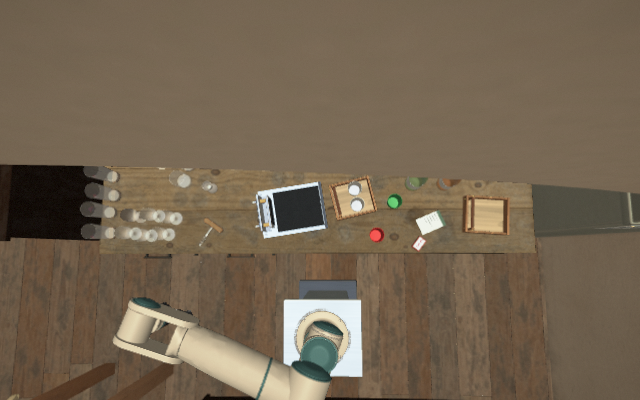

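Top view: the caddy with cups is at about (353,198), the dock at (297,209) with its stop on the left at (264,212). The caddy's way in is therefore world +y. I'll enlarge both views.

Run:
```python
import cv2
t=cv2.imread("pics/top0.png"); s=cv2.imread("pics/side0.png")
cv2.imwrite("pics/t_c.png",cv2.resize(t[170:250,245:395],None,fx=5.33,fy=5.33,interpolation=cv2.INTER_CUBIC))
cv2.imwrite("pics/s_c.png",cv2.resize(s[165:245,235:395],None,fx=5,fy=5,interpolation=cv2.INTER_CUBIC))
```

```text
(no output)
```

View pics/t_c.png

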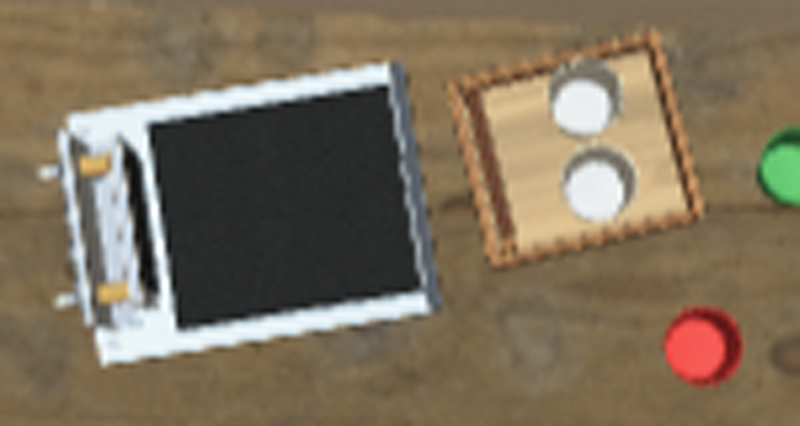

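View pics/s_c.png

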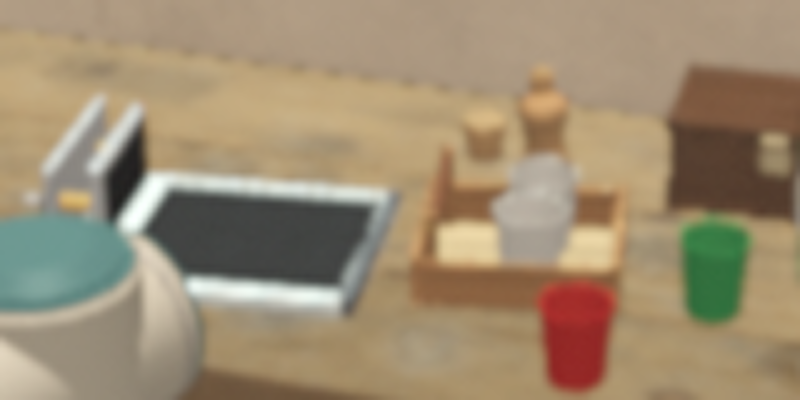

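Top crop read (crop px): caddy rim corners (452,84), (656,33), (702,212), (493,266). Lip outer corners (398,62), (437,308); plate inner corners (68,115), (102,362). Cups at (583,103) and (597,188). The stop has its pad on the left. Next I fit poses to these and overlay them on both views.

```bash
cat > h.py <<'E'
import numpy as np, cv2
from bench import read_state, viewer, ctrl
from scipy.optimize import least_squares
def cam(n):
    d=viewer.snapshot(n); return d
def proj(d,P):
    return cv2.projectPoints(np.array(P,float).reshape(-1,3),np.array(d["rvec"]),np.array(d["tvec"]),np.array(d["camera_matrix"]),np.array(d["distortion"]))[0].reshape(-1,2)
def ray(d,uv):
    n=cv2.undistortPoints(np.array(uv,float).reshape(-1,1,2),np.array(d["camera_matrix"]),np.array(d["distortion"])).reshape(-1,2)
    R=cv2.Rodrigues(np.array(d["rvec"]))[0]; C=-R.T@np.array(d["tvec"]).ravel()
    return C,(R.T@np.c_[n,np.ones(len(n))].T).T
def onz(d,uv,z):
    C,r=ray(d,uv); k=(np.atleast_1d(z)-C[2])/r[:,2]; return C+r*k[:,None]
def uncrop(p,o,f): return (np.array(p,float)+.5)/f-.5+np.array(o)
def T(x,y,yaw,P):
    c,s=np.cos(yaw),np.sin(yaw);P=np.array(P,float)
    return np.c_[x+c*P[:,0]-s*P[:,1],y+s*P[:,0]+c*P[:,1],P[:,2]]
def fit(obs,x0):
    # obs: list of (cam,model pts,pixels)
    f=lambda v:np.concatenate([(proj(d,T(*v,P))-np.array(u)).ravel() for d,P,u in obs])
    r=least_squares(f,x0,loss='soft_l1');return r.x,f(r.x)
E
python3 - <<'E'
from h import *
t=cam("top");s=cam("side")
print("Ctop",ray(t,[[320,200]])[0],"Cside",ray(s,[[320,200]])[0])
O=(245,170)
c=uncrop([(452,84),(656,33),(702,212),(493,266)],O,5.333)
d=uncrop([(398,62),(437,308),(68,115),(102,362)],O,5.333)
print(onz(t,c,.048).round(4).tolist()); print(onz(t,d,[.018,.018,.014,.014]).round(4).tolist())
cups=uncrop([(583,103),(597,188)],O,5.333);print("cups(bottom guess z .01)",onz(t,cups,.01).round(4).tolist())
M=[(.085,-.075,.048),(-.085,-.075,.048),(-.085,.075,.048),(.085,.075,.048)]
cc,rc=fit([(t,M,c)],[.5,0,1.7]);print("caddy",cc,rc.round(2))
D=[(0,-.1,.018),(0,.1,.018),(.274,-.1,.014),(.274,.1,.014)]
dd,rd=fit([(t,D,d)],[.5,.1,1.7]);print("dock",dd,rd.round(2))
np.save("p.npy",[cc,dd])
def draw(img,dd_,o,f,v,segs,col):
    for a,b in segs:
        p=(proj(dd_,T(*v,[a,b]))-o+.5)*f-.5
        cv2.line(img,*[tuple(int(round(x)) for x in q) for q in p],col,1)
def box(x0,x1,y0,y1,z0,z1):
    v=[(x,y,z) for x in(x0,x1) for y in(y0,y1) for z in(z0,z1)]
    return [(a,b) for i,a in enumerate(v) for b in v[i+1:] if sum(p!=q for p,q in zip(a,b))==1]
for n,cm,o,sz in(("t",t,(245,170),(80,150)),("s",s,(235,165),(80,160))):
    f=5
    im=cv2.resize(cm["frame"][o[1]:o[1]+sz[0],o[0]:o[0]+sz[1]],None,fx=f,fy=f,interpolation=cv2.INTER_CUBIC)
    o=np.array(o)
    draw(im,cm,o,f,cc,box(-.085,.085,-.075,.075,0,.048),(255,0,255))
    draw(im,cm,o,f,cc,[((.068,-.055,.072),(.068,.055,.072))],(0,255,255))
    draw(im,cm,o,f,dd,box(0,.274,-.1,.1,0,.014)+box(0,.012,-.1,.1,0,.018),(0,255,0))
    cv2.imwrite(f"pics/ov_{n}.png",im)
E
```

```text
Ctop [ 0.35292385 -0.0654465   1.63097281] Cside [-1.12563997 -0.67038957  0.96942914]
[[0.6157, -0.0339, 0.048], [0.6543, -0.1924, 0.048], [0.5145, -0.2254, 0.048], [0.4737, -0.0648, 0.048]]
[[0.6388, 0.0095, 0.018], [0.4433, -0.0208, 0.018], [0.599, 0.2734, 0.014], [0.4023, 0.2432, 0.014]]
cups(bottom guess z .01) [[0.6058, -0.137, 0.01], [0.5379, -0.1472, 0.01]]
caddy [ 0.56466462 -0.12883557  1.80851176] [-1.3  -0.42  0.33 -0.79  0.93  0.64 -0.23  0.48]
dock [ 0.54160721 -0.00905895  1.72241368] [ 0.8  -0.4   0.81  0.13 -0.82 -0.01 -0.82  0.23]
```

View pics/ov_t.png

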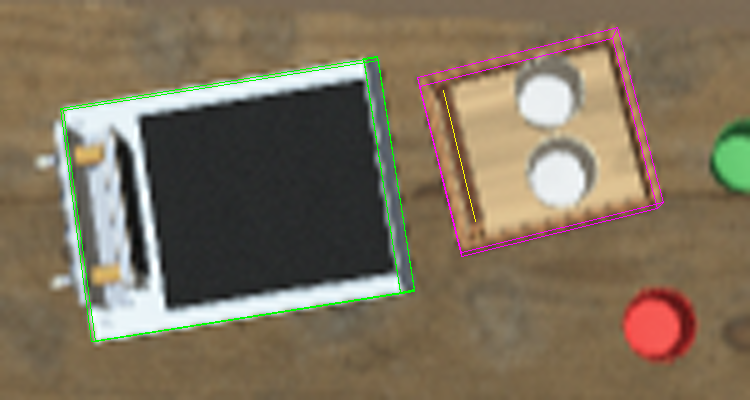

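View pics/ov_s.png

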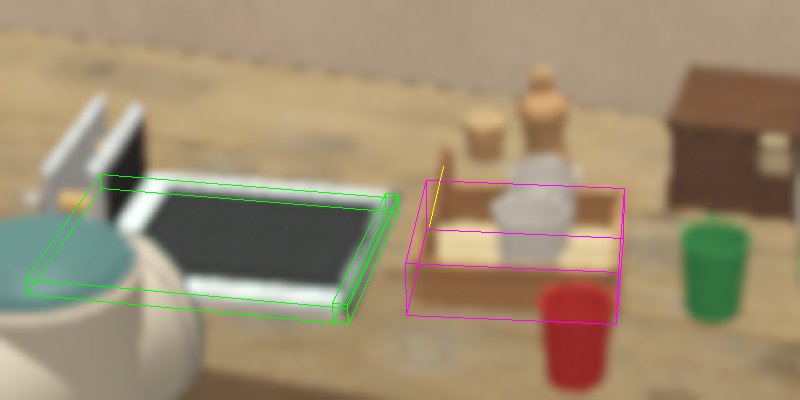

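Side overlay: far edges match, but near edges come out about 2 px low. I'll enlarge the side view to read it better.

Run:
```python
import cv2
s=cv2.imread("pics/side0.png");t=cv2.imread("pics/top0.png")
def g(im,x0,y0,w,h,f,n):
    o=cv2.resize(im[y0:y0+h,x0:x0+w],None,fx=f,fy=f,interpolation=cv2.INTER_LANCZOS4)
    for i in range(0,w,5): cv2.putText(o,str(x0+i),(int((i+.5)*f),8),0,.3,(0,0,255)); cv2.line(o,(int((i+.5)*f),10),(int((i+.5)*f),14),(0,0,255))
    for i in range(0,h,5): cv2.putText(o,str(y0+i),(0,int((i+.5)*f)),0,.3,(0,0,255)); cv2.line(o,(20,int((i+.5)*f)),(24,int((i+.5)*f)),(0,0,255))
    cv2.imwrite(n,o)
g(s,295,180,70,50,11,"pics/s1.png")
g(t,310,170,75,55,10,"pics/t1.png")
```

```text
(no output)
```

View pics/s1.png

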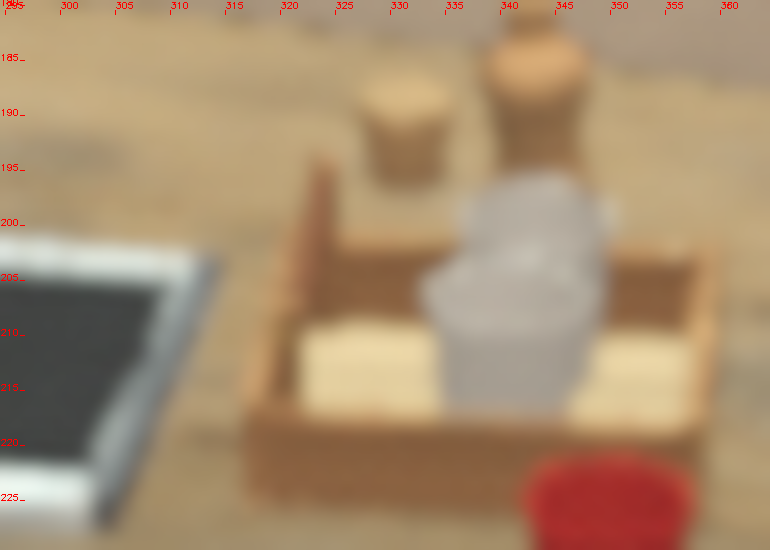

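View pics/t1.png

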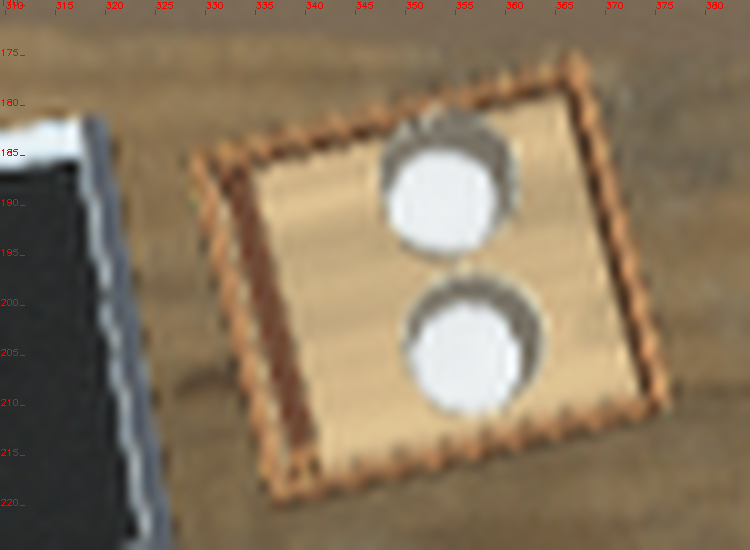

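Run:
```python
from h import *
t=cam("top");s=cam("side")
M=[(.085,-.075,.048),(-.085,-.075,.048),(-.085,.075,.048),(.085,.075,.048),(.068,-.058,.078),(.068,.058,.078)]
ut=[(329,185),(367,175.2),(376.2,209.8),(337.2,219.3),(333,186.5),(340,214.5)]
Ms=[(.085,.075,0),(.085,.075,.048),(-.085,.075,.048),(-.085,-.075,.048)]
us=[(317,225.3),(317.5,217),(358.2,218.8),(359.5,202)]
for name,ob in(("t",[(t,M,ut)]),("s",[(s,Ms,us)]),("ts",[(t,M,ut),(s,Ms,us)])):
    v,r=fit(ob,[.55,-.13,1.8]);print(name,v.round(4),r.reshape(-1,2).round(1).tolist())
D=[(0,-.1,.018),(0,.1,.018),(.274,-.1,.014),(.274,.1,.014)]
d=uncrop([(398,62),(437,308),(68,115),(102,362)],(245,170),5.333)
Ds=[(0,-.1,.018),(0,.1,0)]; ds=[(313.5,203),(304.3,226.8)]
for name,ob in(("t",[(t,D,d)]),("s",[(s,Ds,ds)]),("ts",[(t,D,d),(s,Ds,ds)])):
    v,r=fit(ob,[.55,0,1.72]);print(name,v.round(4),r.reshape(-1,2).round(1).tolist())
for a,b in(((333,186.5),(323.5,194.5)),):
    C1,r1=ray(t,[a]);C2,r2=ray(s,[b]);A=np.c_[r1[0],-r2[0]];k=np.linalg.lstsq(A,C2-C1,rcond=None)[0]
    print("bar far end tri",C1+k[0]*r1[0],C2+k[1]*r2[0])
```

```text
t [ 0.5651 -0.1287  1.8101] [[-1.0, -0.1], [0.9, -0.3], [0.9, 0.1], [-0.4, 0.6], [-0.1, 0.1], [-0.1, -0.3]]
s [ 0.5698 -0.1302  1.8136] [[-0.3, 1.7], [-1.0, -0.3], [0.7, -0.4], [0.5, -0.4]]
ts [ 0.5658 -0.1295  1.8137] [[-0.9, -0.2], [1.0, -0.6], [1.2, -0.2], [-0.1, 0.4], [0.0, 0.0], [0.1, -0.4], [-0.8, 2.2], [-1.5, 0.1], [0.2, -0.0], [0.1, -0.0]]
t [ 0.5416 -0.0091  1.7224] [[0.8, -0.4], [0.8, 0.1], [-0.8, -0.0], [-0.8, 0.2]]
s [ 0.5547 -0.0028  1.7381] [[0.1, -1.1], [-0.1, 0.8]]
ts [ 0.543  -0.0081  1.7282] [[0.4, -0.7], [0.7, -0.2], [-1.1, 0.1], [-0.9, 0.3], [0.5, 0.2], [-0.1, 2.3]]
bar far end tri [ 0.60454664 -0.0494258   0.08596333] [ 0.60489411 -0.05032827  0.08601057]
```

Caddy ≈ (0.565,-0.129, yaw 1.81) and dock ≈ (0.543,-0.008, yaw 1.726). The two views agree to a few mm. The caddy's front is about 38 mm before the lip and its yaw is off by about 5°. Next I work out the approach to the bar.

```bash
cat >> h.py <<'E'
from scipy.spatial.transform import Rotation as Ro
CAD=np.array([.5655,-.129,1.812]); DOCK=np.array([.5425,-.0083,1.727])
def st():
    s=read_state(); q=np.array(s["tcp_rot"]); R=Ro.from_quat(q[[1,2,3,0]])
    return s,np.array(s["eef_pos"]),R
def down(h):  # tool z down, tool y heading h
    y=np.array([np.cos(h),np.sin(h),0]);z=np.array([0,0,-1.]);x=np.cross(y,z)
    return Ro.from_matrix(np.c_[x,y,z])
def row(p,Rt):
    s,p0,R=st(); d=R.inv().apply(np.array(p)-p0)*1000; w=(R.inv()*Rt).as_rotvec()
    print("row",d.round(1),w.round(3)); return d,w
def info():
    s,p,R=st(); y=R.apply([0,1,0]); z=R.apply([0,0,1])
    c,sn=np.cos(DOCK[2]),np.sin(DOCK[2]); e=p[:2]-DOCK[:2]; f=np.array(s["ft_force"])
    print(f"t={s['time']:.2f} p={p.round(4)} head_y={np.arctan2(y[1],y[0]):.3f} z={z.round(3)} w={s['width']*1000:.1f} dock xy=({(c*e[0]+sn*e[1])*1e3:.1f},{(-sn*e[0]+c*e[1])*1e3:.1f}) F={f.round(2)} Fdock=({c*f[0]+sn*f[1]:.2f},{-sn*f[0]+c*f[1]:.2f}) q={np.array(s['q']).round(2)}")
def dk(x,y,z=0):
    return T(*DOCK,[(x,y,z)])[0]
E
python3 - <<'E'
from h import *
t=cam("top")
print("bar ends",onz(t,[(333,186.5),(340,214.5)],.075).round(4).tolist())
b=T(*CAD,[(.068,0,.072)])[0];print("bar",b)
print("cups green/red",onz(t,[(394,201),(376.5,235)],.07))
cups=onz(t,uncrop([(583,103),(597,188)],(245,170),5.333),.01)
c,s=np.cos(CAD[2]),np.sin(CAD[2])
for k in cups: e=k[:2]-CAD[:2];print("cup in caddy",c*e[0]+s*e[1],-s*e[0]+c*e[1])
row([b[0],b[1],.19],down(CAD[2]));info()
E
```

```text
bar ends [[0.6063, -0.0493, 0.075], [0.4917, -0.0769, 0.075]]
bar [ 0.54925673 -0.06296852  0.072     ]
cups green/red [[ 0.54562824 -0.29506234  0.07      ]
 [ 0.40888375 -0.22236771  0.07      ]]
cup in caddy -0.01737201594680035 -0.037240590675689314
cup in caddy -0.011092577561180279 0.03115338775396798
row [-544.6 -429.4   26.1] [-0.    -0.    -0.529]
t=0.35 p=[0.149  0.5033 0.216 ] head_y=1.283 z=[-0. -0. -1.] w=85.4 dock xy=(566.6,309.1) F=[-0.06  0.18  0.6 ] Fdock=(0.19,0.03) q=[ 1.21  0.05  1.4   0.    1.69 -0.07]
```

```bash
python3 -m jog '[-35,-27,2,0,0,-0.04, -70,-55,3,0,0,-0.08, -105,-83,5,0,0,-0.12, -140,-110,7,0,0,-0.16, -175,-138,8,0,0,-0.2, -210,-165,10,0,0,-0.24, -245,-193,12,0,0,-0.28, -272,-215,13,0,0,-0.3]' 50 60
python3 - <<'E'
from h import *
info();b=T(*CAD,[(.068,0,.072)])[0];row([b[0],b[1],.19],down(CAD[2]))
E
```

```text
time: 1.15
eef_pos: [0.3497, 0.218, 0.2031]
tcp_rot: [0.0, -0.006, 1.0, -0.0]
ft_force: [-0.1, 0.5, 0.5]
width: 0.0503
t=1.15 p=[0.3497 0.218  0.2031] head_y=1.583 z=[ 0. -0. -1.] w=50.3 dock xy=(253.5,155.3) F=[-0.12  0.52  0.46] Fdock=(0.53,0.04) q=[ 0.47 -0.27  1.73 -0.    1.69 -1.12]
row [-196.1 -283.4   13.3] [-0.     0.    -0.229]
```

```bash
python3 -m jog '[-27,-40,2,0,0,-0.03, -55,-80,4,0,0,-0.07, -82,-120,6,0,0,-0.1, -110,-158,8,0,0,-0.13, -137,-198,10,0,0,-0.17, -164,-238,12,0,0,-0.2, -185,-266,13,0,0,-0.229, -196,-283,13,0,0,-0.229]'
python3 - <<'E'
from h import *
info();b=T(*CAD,[(.068,0,.072)])[0];row([b[0],b[1],.069],down(CAD[2]))
for n in("top","side"): cv2.imwrite(f"pics/{n}1.png",cam(n)["frame"])
t=cv2.imread("pics/top1.png")[165:245,280:390];s=cv2.imread("pics/side1.png")[150:240,280:380]
cv2.imwrite("pics/a1.png",cv2.resize(t,None,fx=7,fy=7,interpolation=2));cv2.imwrite("pics/a2.png",cv2.resize(s,None,fx=6,fy=6,interpolation=2))
E
```

```text
time: 1.95
eef_pos: [0.5501, -0.065, 0.1895]
tcp_rot: [-0.0, -0.12, 0.993, -0.0]
ft_force: [-0.2, -0.1, 0.5]
width: 0.05
t=1.95 p=[ 0.5501 -0.065   0.1895] head_y=1.811 z=[-0. -0. -1.] w=50.0 dock xy=(-57.2,1.3) F=[-0.2  -0.05  0.45] Fdock=(-0.02,0.21) q=[-0.18  0.14  1.36 -0.    1.64 -1.99]
row [  0.3   2.2 120.5] [-0.    -0.001 -0.001]
```

View pics/a1.png

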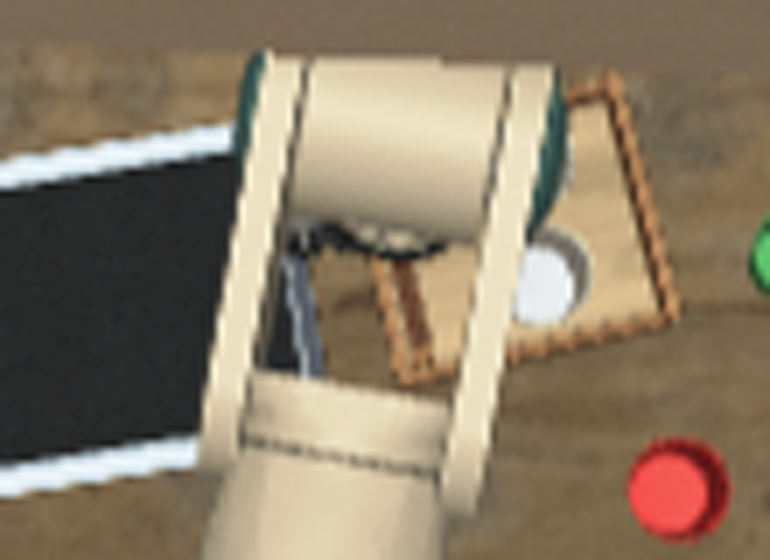

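View pics/a2.png

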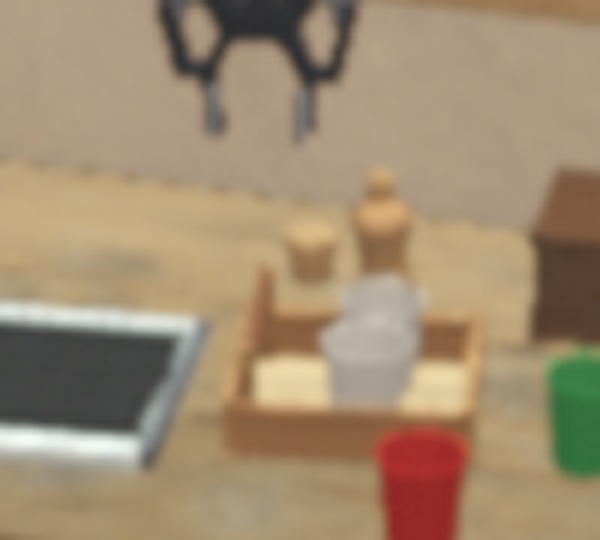

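Side view: the open fingers are centred at crop (256,120), above the bar at about (250,320). I'll descend and check before closing.

```bash
python3 -m jog '[0,1,25,0,0,0, 0,2,50,0,0,0, 0,2,70,0,0,0, 0,2,85,0,0,0, 0,2,97,0,0,0, 0,2,105,0,0,0, 0,2,112,0,0,0, 0,2,112,0,0,0]'
python3 - <<'E'
from h import *
info();b=T(*CAD,[(.068,0,.072)])[0];row([b[0],b[1],.069],down(CAD[2]))
d=cam("side");cv2.imwrite("pics/side2.png",d["frame"])
print(proj(d,[b,st()[1]]))
s=d["frame"][160:240,280:380]
cv2.imwrite("pics/a3.png",cv2.resize(s,None,fx=7,fy=7,interpolation=2))
E
```

```text
time: 2.85
eef_pos: [0.549, -0.0627, 0.0769]
tcp_rot: [-0.001, -0.119, 0.993, -0.0]
ft_force: [0.4, 0.4, -0.6]
width: 0.0499
t=2.85 p=[ 0.549  -0.0627  0.0769] head_y=1.809 z=[-0.002 -0.    -1.   ] w=49.9 dock xy=(-54.7,2.0) F=[ 0.37  0.4  -0.6 ] Fdock=(0.34,-0.43) q=[-0.18  0.22  1.5  -0.    1.42 -1.99]
row [-0.2 -0.3  7.9] [ 0.    -0.002 -0.003]
[[321.90913926 203.5217366 ]
 [321.866704   202.29525632]]
```

View pics/a3.png

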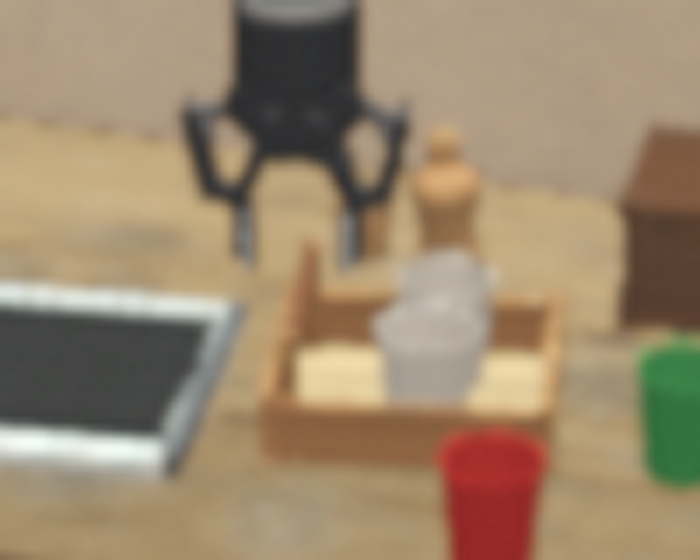

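The projected TCP is at crop (293,296), but the fingertips appear at (295,265), about 5 px higher. The side calibration looks suspect, so I'll check it against the robot itself in the start pictures.

Run:
```python
from h import *
t=cam("top");s=cam("side")
print("start tcp",proj(s,[[.149,.503,.2154],[.149,.503,.27]]).round(1).tolist(),proj(t,[[.149,.503,.2154]]).round(1))
print("base",proj(s,[[0,0,0],[0,0,.05],[0,0,.15]]).round(1).tolist(),proj(t,[[0,0,0],[0,0,.15]]).round(1).tolist())
a=cv2.imread("pics/side0.png");b=cv2.imread("pics/top0.png")
cv2.imwrite("pics/b1.png",np.hstack([cv2.resize(a[130:230,90:190],None,fx=4,fy=4,interpolation=2),cv2.resize(a[205:305,195:295],None,fx=4,fy=4,interpolation=2)]))
```

```text
start tcp [[142.5, 193.0], [140.0, 179.7]] [[180.5 306.5]]
base [[248.1, 291.1], [246.9, 278.7], [244.3, 252.7]] [[322.0, 336.3], [320.4, 345.4]]
```

View pics/b1.png

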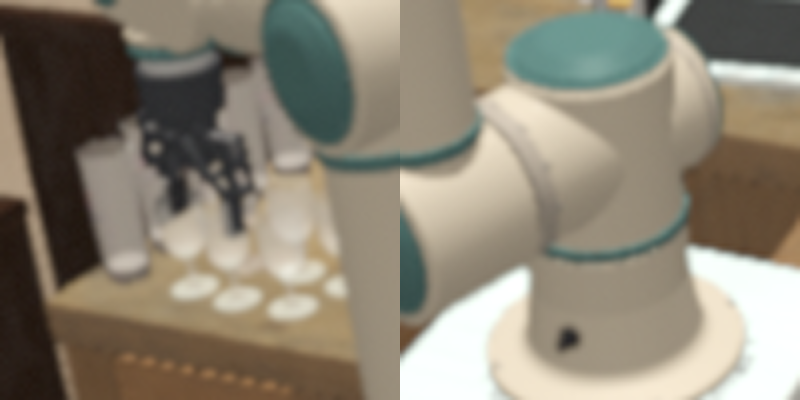

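The base matches to about 1 px, but the whole gripper appears about 6–8 px higher than the state says. Closing on the bar settles it: the opening will read about 12 mm if the height is right.

```bash
python3 -m jog '[0,0,3,0,0,0, 0,0,6,0,0,0, 0,0,8,0,0,0, 0,0,8,0,0,0, 0,0,8,0,0,0, 0,0,8,0,0,0, 0,0,8,0,0,0, 0,0,8,0,0,0]' 30 40
python3 - <<'E'
from h import *
info()
E
```

```text
time: 3.8
eef_pos: [0.5497, -0.0629, 0.0703]
tcp_rot: [0.0, -0.119, 0.993, -0.0]
ft_force: [-1.1, -0.5, -0.4]
width: 0.0298
t=3.80 p=[ 0.5497 -0.0629  0.0703] head_y=1.809 z=[ 0.001 -0.001 -1.   ] w=29.8 dock xy=(-55.0,1.3) F=[-1.12 -0.54 -0.4 ] Fdock=(-0.36,1.19) q=[-0.18  0.23  1.51 -0.    1.41 -1.99]
```

```bash
python3 -m jog '[0,0,1,0,0,0, 0,0,1,0,0,0, 0,0,1,0,0,0, 0,0,1,0,0,0, 0,0,1,0,0,0, 0,0,1,0,0,0, 0,0,1,0,0,0, 0,0,1,0,0,0]' 0 50
python3 - <<'E'
from h import *
info()
d=cam("side");t=cam("top")
im=np.hstack([cv2.resize(d["frame"][150:240,280:380],None,fx=4,fy=4,interpolation=2),cv2.resize(t["frame"][160:250,290:390],None,fx=4,fy=4,interpolation=2)])
cv2.imwrite("pics/a4.png",im)
E
```

```text
time: 4.6
eef_pos: [0.5498, -0.0629, 0.0693]
tcp_rot: [0.0, -0.119, 0.993, -0.0]
ft_force: [0.1, 0.0, -1.1]
width: 0.0001
t=4.60 p=[ 0.5498 -0.0629  0.0693] head_y=1.809 z=[ 0.001 -0.001 -1.   ] w=0.1 dock xy=(-55.0,1.3) F=[ 0.11  0.04 -1.06] Fdock=(0.02,-0.12) q=[-0.18  0.23  1.51 -0.    1.41 -1.99]
```

View pics/a4.png

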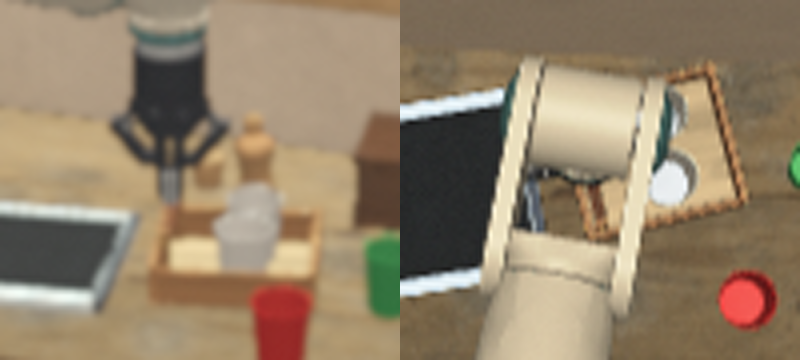

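The gripper closed fully, so it missed the bar. In the side view the closed tips are at (322.5,200), apparently above the bar's far half. The top view can tell an x error from a z error, so I'll check where the gripper's near edge should fall.

Run:
```python
from h import *
t=cam("top");s=cam("side")
im=cv2.resize(t["frame"][185:225,315:375],None,fx=12,fy=12,interpolation=2)
cv2.imwrite("pics/a5.png",im)
im=cv2.resize(s["frame"][150:220,290:360],None,fx=8,fy=8,interpolation=2)
cv2.imwrite("pics/a6.png",im)
for z in(.13,.2): print(z,proj(t,[[.55,-.063,z],[.55-.042,-.063,z],[.55-.038,-.063,z],[.51,-.10,z],[.51,-.02,z]]).round(1).tolist())
print(proj(s,[[.55,-.063,.055],[.55,-.063,.128],[.549,-.063,.078],[.6045,-.0495,.078],[.492,-.077,.078]]).round(1).tolist())
```

```text
0.13 [[336.4, 198.4], [336.5, 209.1], [336.5, 208.1], [346.0, 208.5], [325.5, 208.7]]
0.2 [[336.4, 196.0], [336.4, 207.2], [336.4, 206.1], [346.4, 206.6], [324.9, 206.7]]
[[322.0, 207.1], [321.9, 191.2], [321.9, 202.2], [323.3, 196.2], [320.4, 208.8]]
```

View pics/a5.png

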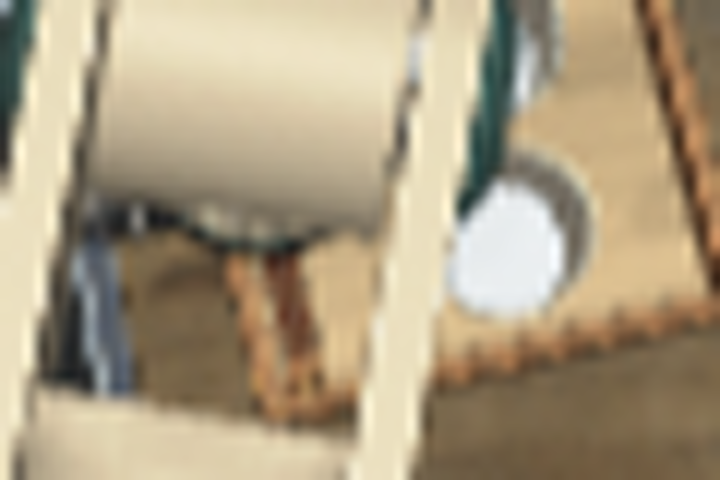

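View pics/a6.png

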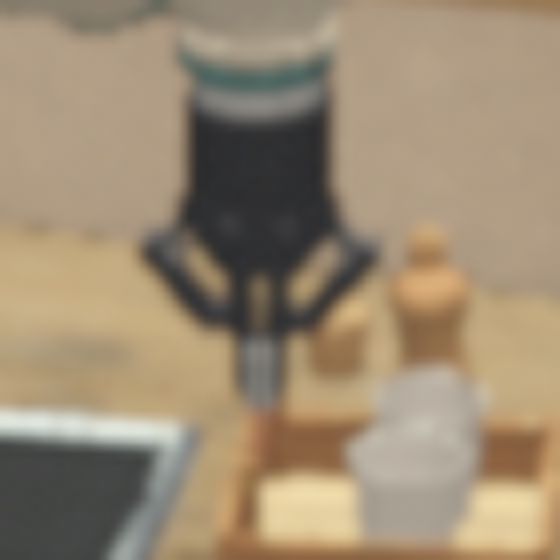

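Top view: the flange edge is at (335.8,205.8), so x agrees and the error is in height. The tool really seems to stand about 20–30 mm higher than the state suggests. With a 50 mm opening both fingers clear the wall and cups, so I can go lower safely and look.

```bash
python3 -m jog '[0,0,-2,0,0,0, 0,0,-2,0,0,0, 0,0,-2,0,0,0, 0,0,3,0,0,0, 0,0,8,0,0,0, 0,0,13,0,0,0, 0,0,15,0,0,0, 0,0,15,0,0,0]' 50 20
python3 - <<'E'
from h import *
info()
s=cam("side")
im=cv2.resize(s["frame"][160:230,290:360],None,fx=9,fy=8,interpolation=2)
cv2.imwrite("pics/a7.png",im)
E
```

```text
time: 5.6
eef_pos: [0.5494, -0.0628, 0.0537]
tcp_rot: [-0.0, -0.119, 0.993, -0.0]
ft_force: [-0.1, -0.5, -0.2]
width: 0.0498
t=5.60 p=[ 0.5494 -0.0628  0.0537] head_y=1.809 z=[-0.    -0.001 -1.   ] w=49.8 dock xy=(-54.9,1.7) F=[-0.07 -0.54 -0.2 ] Fdock=(-0.52,0.16) q=[-0.18  0.24  1.52 -0.    1.38 -1.99]
```

View pics/a7.png

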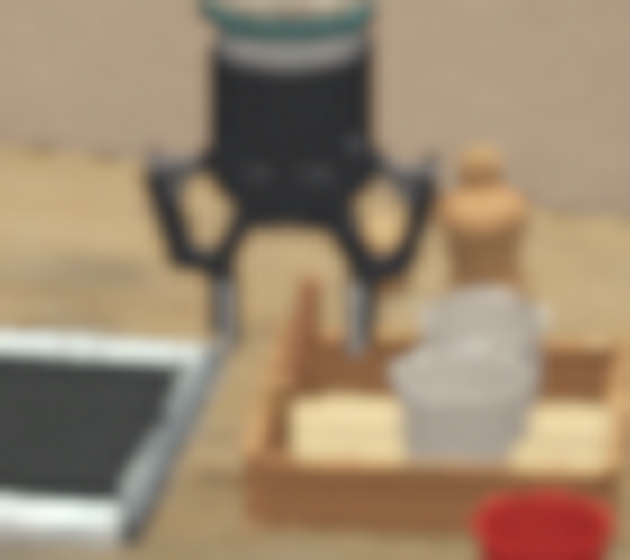

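Now the fingers straddle the bar, with tips at (225,345) and (357,350) and the bar in the middle. The tips are only about 1 px below the bar's mid-height. I'll go 9 mm deeper and close gently.

```bash
python3 -m jog '[0,0,4,0,0,0, 0,0,9,0,0,0, 0,0,9,0,0,0, 0,0,9,0,0,0, 0,0,9,0,0,0, 0,0,9,0,0,0, 0,0,9,0,0,0, 0,0,9,0,0,0]' 25 20
python3 - <<'E'
from h import *
info()
E
python3 -m jog '[0,0,0,0,0,0, 0,0,0,0,0,0, 0,0,0,0,0,0, 0,0,0,0,0,0, 0,0,0,0,0,0, 0,0,0,0,0,0, 0,0,0,0,0,0, 0,0,0,0,0,0]' 0 20
python3 - <<'E'
from h import *
info()
s=cam("side")
im=cv2.resize(s["frame"][160:230,290:360],None,fx=9,fy=8,interpolation=2)
cv2.imwrite("pics/a8.png",im)
E
```

```text
time: 6.45
eef_pos: [0.5497, -0.0629, 0.0452]
tcp_rot: [0.0, -0.119, 0.993, -0.0]
ft_force: [-0.7, 0.6, -0.1]
width: 0.025
t=6.45 p=[ 0.5497 -0.0629  0.0452] head_y=1.809 z=[ 0.001 -0.001 -1.   ] w=25.0 dock xy=(-55.0,1.4) F=[-0.66  0.61 -0.06] Fdock=(0.71,0.56) q=[-0.18  0.25  1.53 -0.    1.36 -1.99]
time: 7.25
eef_pos: [0.5498, -0.063, 0.0453]
tcp_rot: [0.0, -0.119, 0.993, -0.001]
ft_force: [0.5, -2.0, 0.5]
width: 0.011
t=7.25 p=[ 0.5498 -0.063   0.0453] head_y=1.809 z=[ 0.001 -0.001 -1.   ] w=11.0 dock xy=(-55.2,1.3) F=[ 0.55 -1.97  0.54] Fdock=(-2.03,-0.23) q=[-0.18  0.25  1.53 -0.    1.36 -1.99]
```

View pics/a8.png

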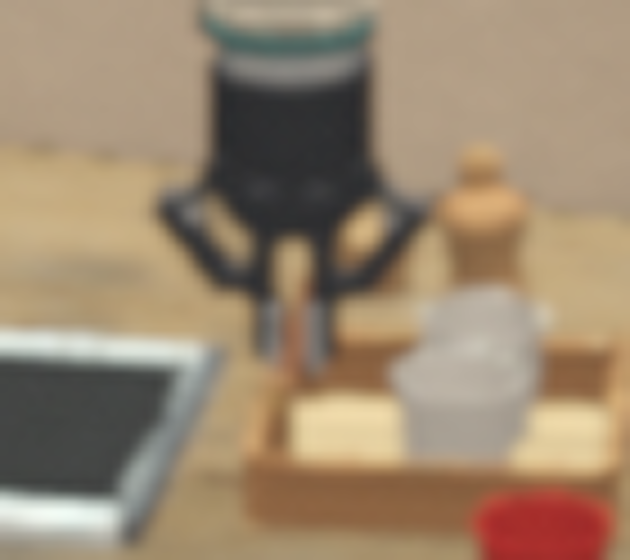

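Gripped, but the opening is 11.0 mm where the bar is 12 mm, so it may be on a chord. I'll reopen, go 5 mm deeper and close again.

```bash
python3 -m jog '[0,0,0,0,0,0, 0,0,0,0,0,0, 0,0,0,0,0,0, 0,0,3,0,0,0, 0,0,6,0,0,0, 0,0,6,0,0,0, 0,0,6,0,0,0, 0,0,6,0,0,0]' 25 20
python3 - <<'E'
from h import *
info()
E
python3 -m jog '[0,0,0,0,0,0, 0,0,0,0,0,0, 0,0,0,0,0,0, 0,0,0,0,0,0, 0,0,0,0,0,0, 0,0,0,0,0,0, 0,0,0,0,0,0, 0,0,0,0,0,0]' 0 20
python3 - <<'E'
from h import *
info()
s=cam("side")
im=cv2.resize(s["frame"][160:230,290:360],None,fx=9,fy=8,interpolation=2)
cv2.imwrite("pics/a9.png",im)
E
```

```text
time: 8.1
eef_pos: [0.5498, -0.0631, 0.0393]
tcp_rot: [0.0, -0.119, 0.993, -0.001]
ft_force: [0.1, 0.1, -0.4]
width: 0.0247
t=8.10 p=[ 0.5498 -0.0631  0.0393] head_y=1.809 z=[ 0.001 -0.001 -1.   ] w=24.7 dock xy=(-55.2,1.3) F=[ 0.1   0.11 -0.37] Fdock=(0.10,-0.11) q=[-0.18  0.26  1.53 -0.    1.35 -1.99]
time: 8.9
eef_pos: [0.5499, -0.063, 0.0395]
tcp_rot: [0.0, -0.119, 0.993, -0.001]
ft_force: [-0.3, 0.8, 2.4]
width: 0.011
t=8.90 p=[ 0.5499 -0.063   0.0395] head_y=1.809 z=[ 0.001 -0.001 -1.   ] w=11.0 dock xy=(-55.2,1.2) F=[-0.29  0.76  2.41] Fdock=(0.80,0.17) q=[-0.18  0.26  1.53 -0.    1.35 -1.99]
```

View pics/a9.png

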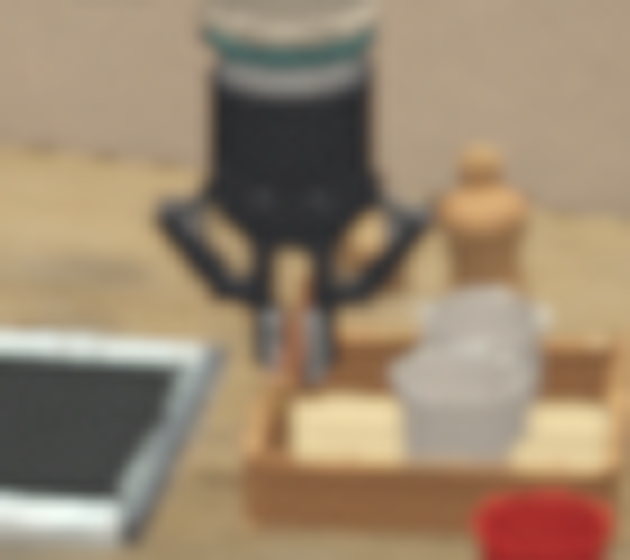

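The opening is again 11.0 mm, so that is simply how the bar reads in the pads, and the grip is real. The side view shows the bar between both pads. I'll tighten moderately and lift the leading edge about 22 mm at the bar.

```bash
python3 -m jog '[0,0,0,0,0,0, 0,0,-3,0,0,0, 0,0,-6,0,0,0, 0,0,-10,0,0,0, 0,0,-14,0,0,0, 0,0,-18,0,0,0, 0,0,-22,0,0,0, 0,0,-22,0,0,0]' 0 40
python3 - <<'E'
from h import *
info()
s=cam("side")
im=cv2.resize(s["frame"][160:230,290:360],None,fx=9,fy=8,interpolation=2)
cv2.imwrite("pics/a10.png",im)
E
```

```text
time: 9.75
eef_pos: [0.5502, -0.063, 0.0622]
tcp_rot: [0.001, -0.119, 0.993, -0.001]
ft_force: [0.0, 1.3, -5.4]
width: 0.0104
t=9.75 p=[ 0.5502 -0.063   0.0622] head_y=1.809 z=[ 0.002 -0.001 -1.   ] w=10.4 dock xy=(-55.2,0.9) F=[ 0.    1.29 -5.38] Fdock=(1.27,-0.20) q=[-0.18  0.24  1.51 -0.    1.39 -1.99]
```

View pics/a10.png

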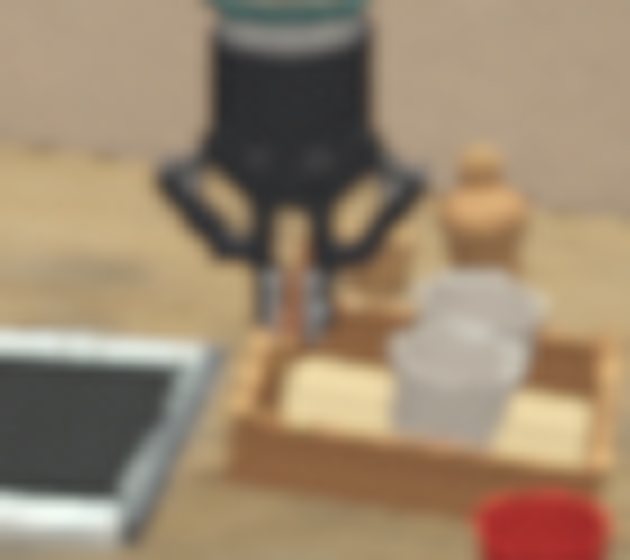

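The front is up (near-front bottom corner moved from crop (250,520) to (230,480), about 23 mm), the rear is still on the counter, and the force of 5.4 N is about half the weight. Next I turn the caddy square and bring it nearer the lip.

Run:
```python
from h import *
z=st()[1][2]
p=dk(-.040,0,z);row(p,down(DOCK[2]))
p=dk(.020,0,z);row(p,down(DOCK[2]))
```

```text
row [-2.3 14.9 -0. ] [-0.001  0.001  0.082]
row [-7.2 74.7 -0.1] [-0.001  0.001  0.082]
```

```bash
python3 -m jog '[0,2,0,0,0,0.01, 0,4,0,0,0,0.02, -1,6,0,0,0,0.035, -1,8,0,0,0,0.05, -2,10,0,0,0,0.06, -2,13,0,0,0,0.07, -2,15,0,0,0,0.082, -2,15,0,0,0,0.082]'
python3 - <<'E'
from h import *
info();z=st()[1][2]
p=dk(.020,0,z);row(p,down(DOCK[2]))
s=cam("side");t=cam("top")
im=np.hstack([cv2.resize(s["frame"][160:240,280:360],None,fx=6,fy=6,interpolation=2),cv2.resize(t["frame"][165:245,310:360],None,fx=6,fy=6,interpolation=2)])
cv2.imwrite("pics/a11.png",im)
E
```

```text
time: 10.6
eef_pos: [0.5483, -0.0474, 0.0619]
tcp_rot: [0.001, -0.078, 0.997, -0.0]
ft_force: [-0.4, 0.9, -5.6]
width: 0.0106
t=10.60 p=[ 0.5483 -0.0474  0.0619] head_y=1.727 z=[ 0.001 -0.001 -1.   ] w=10.6 dock xy=(-39.6,0.3) F=[-0.41  0.87 -5.57] Fdock=(0.93,0.27) q=[-0.15  0.23  1.52 -0.    1.39 -1.88]
row [-0.3 59.6 -0. ] [-0.001  0.001  0.   ]
```

View pics/a11.png

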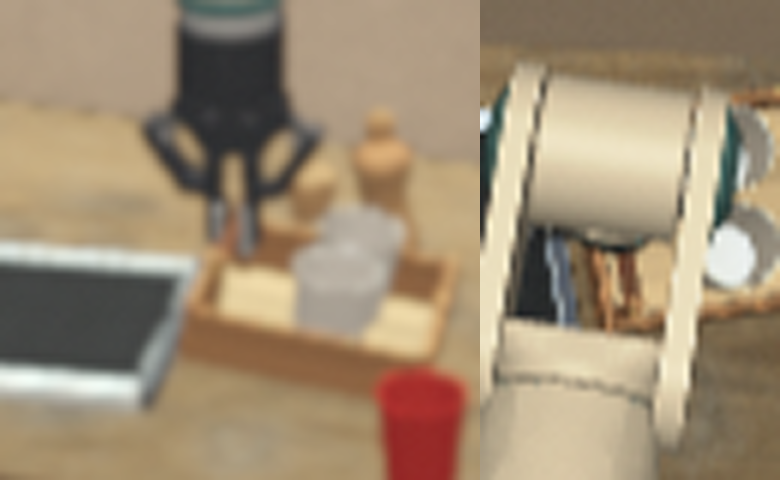

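The front edge is now just before the lip, parallel to it and above it. I go forward over the lip.

```bash
python3 -m jog '[0,3,0,0,0,0, 0,7,0,0,0,0, 0,11,0,0,0,0, 0,15,0,0,0,0, 0,19,0,0,0,0, 0,22,0,0,0,0, 0,25,0,0,0,0, 0,25,0,0,0,0]'
python3 - <<'E'
from h import *
info();z=st()[1][2]
s=cam("side");t=cam("top")
im=np.hstack([cv2.resize(s["frame"][160:240,280:360],None,fx=6,fy=6,interpolation=2),cv2.resize(t["frame"][165:245,310:360],None,fx=6,fy=6,interpolation=2)])
cv2.imwrite("pics/a12.png",im)
E
```

```text
time: 11.5
eef_pos: [0.5445, -0.0226, 0.0619]
tcp_rot: [0.001, -0.079, 0.997, -0.0]
ft_force: [0.6, 0.2, -4.6]
width: 0.0103
t=11.50 p=[ 0.5445 -0.0226  0.0619] head_y=1.728 z=[ 0.002 -0.    -1.   ] w=10.3 dock xy=(-14.4,0.3) F=[ 0.62  0.19 -4.59] Fdock=(0.10,-0.64) q=[-0.11  0.21  1.54 -0.    1.39 -1.84]
```

View pics/a12.png

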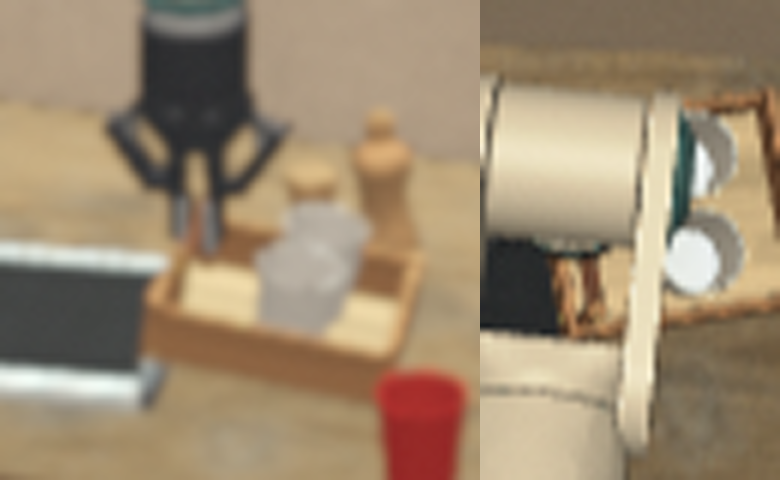

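The front is over the lip with no jam (Fx ≈ 0). I carry on 40 mm.

```bash
python3 -m jog '[0,5,0,0,0,0, 0,11,0,0,0,0, 0,17,0,0,0,0, 0,23,0,0,0,0, 0,29,0,0,0,0, 0,35,0,0,0,0, 0,40,0,0,0,0, 0,40,0,0,0,0]'
python3 - <<'E'
from h import *
info()
E
python3 -m jog '[0,0,2,0,0,0, 0,0,4,0,0,0, 0,0,6,0,0,0, 0,0,8,0,0,0, 0,0,9,0,0,0, 0,0,9,0,0,0, 0,0,9,0,0,0, 0,0,9,0,0,0]'
python3 - <<'E'
from h import *
info();z=st()[1][2]
s=cam("side");t=cam("top")
im=np.hstack([cv2.resize(s["frame"][160:240,270:350],None,fx=6,fy=6,interpolation=2),cv2.resize(t["frame"][165:245,310:360],None,fx=6,fy=6,interpolation=2)])
cv2.imwrite("pics/a13.png",im)
E
```

```text
time: 12.4
eef_pos: [0.5384, 0.0172, 0.0623]
tcp_rot: [0.001, -0.079, 0.997, -0.0]
ft_force: [-1.5, -0.2, -1.2]
width: 0.0105
t=12.40 p=[0.5384 0.0172 0.0623] head_y=1.728 z=[ 0.002 -0.    -1.   ] w=10.5 dock xy=(25.8,0.0) F=[-1.48 -0.23 -1.2 ] Fdock=(0.00,1.50) q=[-0.04  0.19  1.56 -0.    1.39 -1.76]
time: 13.2
eef_pos: [0.5389, 0.0197, 0.0609]
tcp_rot: [0.002, -0.08, 0.997, 0.002]
ft_force: [-29.1, 10.3, 45.3]
width: 0.0103
t=13.20 p=[0.5389 0.0197 0.0609] head_y=1.730 z=[ 0.004  0.004 -1.   ] w=10.3 dock xy=(28.3,-0.8) F=[-29.1   10.25  45.26] Fdock=(14.65,27.15) q=[-0.03  0.2   1.56  0.    1.38 -1.76]
```

View pics/a13.png

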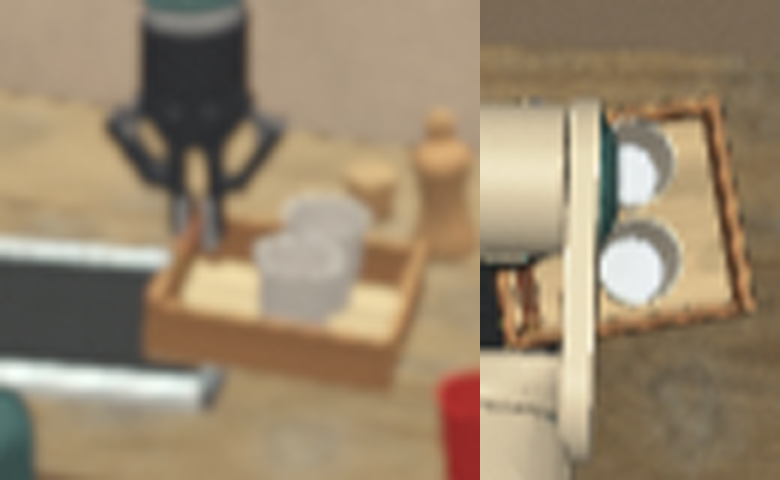

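That pressed down: the floor was already resting on the lip, so lowering loaded it to 45 N. I go back up at once to unload before letting go.

```bash
python3 -m jog '[0,-1,-1,0,0,0, 0,-2,-1.5,0,0,0, 0,-2,-1.5,0,0,0, 0,-2,-1.5,0,0,0, 0,-2,-1.5,0,0,0, 0,-2,-1.5,0,0,0, 0,-2,-1.5,0,0,0, 0,-2,-1.5,0,0,0]'
python3 - <<'E'
from h import *
info()
E
```

```text
time: 14.1
eef_pos: [0.5401, 0.018, 0.0636]
tcp_rot: [0.003, -0.08, 0.997, 0.002]
ft_force: [-2.3, 3.0, 8.0]
width: 0.0107
t=14.10 p=[0.5401 0.018  0.0636] head_y=1.730 z=[ 0.007  0.005 -1.   ] w=10.7 dock xy=(26.3,-1.7) F=[-2.25  2.99  7.97] Fdock=(3.31,1.76) q=[-0.04  0.19  1.56  0.    1.38 -1.77]
```

```bash
python3 -m jog '[0,0,-1,0,0,0, 0,0,-1.5,0,0,0, 0,0,-1.5,0,0,0, 0,0,-1.5,0,0,0, 0,0,-1.5,0,0,0, 0,0,-1.5,0,0,0, 0,0,-1.5,0,0,0, 0,0,-1.5,0,0,0]' 0 20
python3 - <<'E'
from h import *
info()
E
python3 -m jog '[0,0,0,0,0,0, 0,0,0,0,0,0, 0,0,0,0,0,0, 0,0,0,0,0,0, 0,0,0,0,0,0, 0,0,-5,0,0,0, 0,0,-15,0,0,0, 0,0,-25,0,0,0]' 40 20
python3 - <<'E'
from h import *
info()
E
```

```text
time: 14.9
eef_pos: [0.5399, 0.018, 0.0649]
tcp_rot: [0.003, -0.079, 0.997, 0.002]
ft_force: [-0.3, -0.7, -4.3]
width: 0.0106
t=14.90 p=[0.5399 0.018  0.0649] head_y=1.730 z=[ 0.006  0.004 -1.   ] w=10.6 dock xy=(26.3,-1.6) F=[-0.29 -0.73 -4.32] Fdock=(-0.68,0.40) q=[-0.04  0.19  1.56  0.    1.39 -1.77]
time: 15.7
eef_pos: [0.5399, 0.0178, 0.0911]
tcp_rot: [0.003, -0.079, 0.997, 0.002]
ft_force: [1.1, 0.7, -0.2]
width: 0.0401
t=15.70 p=[0.5399 0.0178 0.0911] head_y=1.730 z=[ 0.007  0.005 -1.   ] w=40.1 dock xy=(26.2,-1.5) F=[ 1.08  0.7  -0.2 ] Fdock=(0.52,-1.18) q=[-0.04  0.17  1.53  0.    1.44 -1.77]
```

Released cleanly. I rise, swing back behind the caddy and turn the jaws across, so that two spread fingers push squarely.

```bash
python3 -m jog '[0,0,-25,0,0,0, 0,0,-50,0,0,0, 0,0,-80,0,0,0, 0,-15,-100,0,0,0.1, 0,-40,-105,0,0,0.25, 0,-75,-105,0,0,0.4, 0,-110,-105,0,0,0.55, 0,-140,-105,0,0,0.7]' 70
python3 - <<'E'
from h import *
info();row(dk(-.165,0,.15),down(DOCK[2]-np.pi/2))
E
```

```text
time: 16.5
eef_pos: [0.5616, -0.1225, 0.1969]
tcp_rot: [0.003, 0.27, 0.963, 0.003]
ft_force: [-0.2, -0.3, 0.1]
width: 0.0698
t=16.50 p=[ 0.5616 -0.1225  0.1969] head_y=1.023 z=[ 0.008  0.004 -1.   ] w=69.8 dock xy=(-115.8,-1.1) F=[-0.19 -0.26  0.06] Fdock=(-0.23,0.23) q=[-0.28  0.19  1.29  0.01  1.66 -1.3 ]
row [-30.7 -38.6  46.8] [0.009 0.001 0.867]
```

```bash
python3 -m jog '[-8,-10,0,0,0,0.12, -16,-20,0,0,0,0.25, -24,-30,5,0.003,0,0.38, -31,-38,12,0.005,0,0.51, -31,-38,22,0.007,0,0.64, -31,-38,32,0.009,0,0.76, -31,-38,42,0.009,0.001,0.867, -31,-38,47,0.009,0.001,0.867]' 70
python3 - <<'E'
from h import *
info();row(dk(-.165,0,.09),down(DOCK[2]-np.pi/2))
s=cam("side");t=cam("top")
cv2.imwrite("pics/a14.png",cv2.resize(s["frame"][140:240,250:370],None,fx=6.5,fy=6,interpolation=2))
cv2.imwrite("pics/a15.png",cv2.resize(t["frame"][165:245,245:375],None,fx=6,fy=6,interpolation=2))
E
```

```text
time: 17.3
eef_pos: [0.5686, -0.1709, 0.1498]
tcp_rot: [0.0, 0.65, 0.76, 0.0]
ft_force: [-0.3, -0.1, 0.0]
width: 0.0703
t=17.30 p=[ 0.5686 -0.1709  0.1498] head_y=0.155 z=[ 0. -0. -1.] w=70.3 dock xy=(-164.7,-0.5) F=[-0.29 -0.11  0.04] Fdock=(-0.06,0.31) q=[-0.35  0.27  1.29 -0.    1.58 -0.51]
row [-0.3 -0.5 59.8] [ 0.     0.    -0.001]
```

View pics/a14.png

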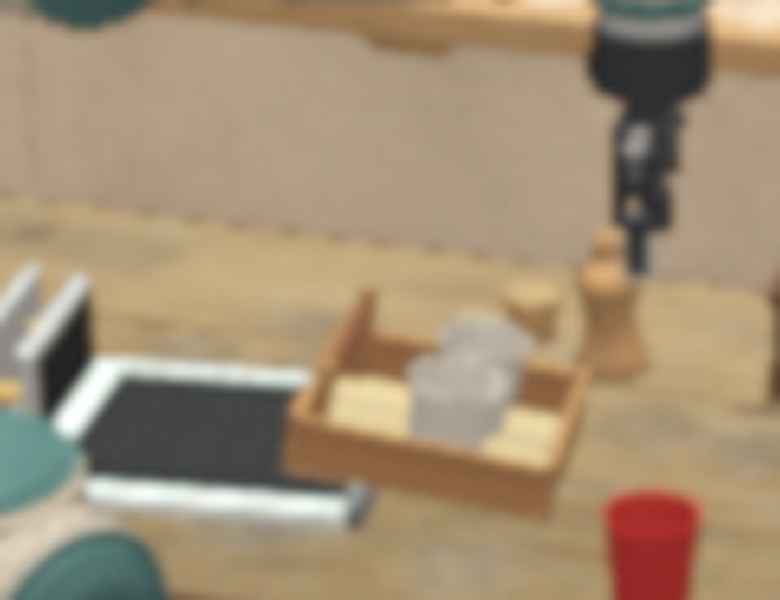

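View pics/a15.png

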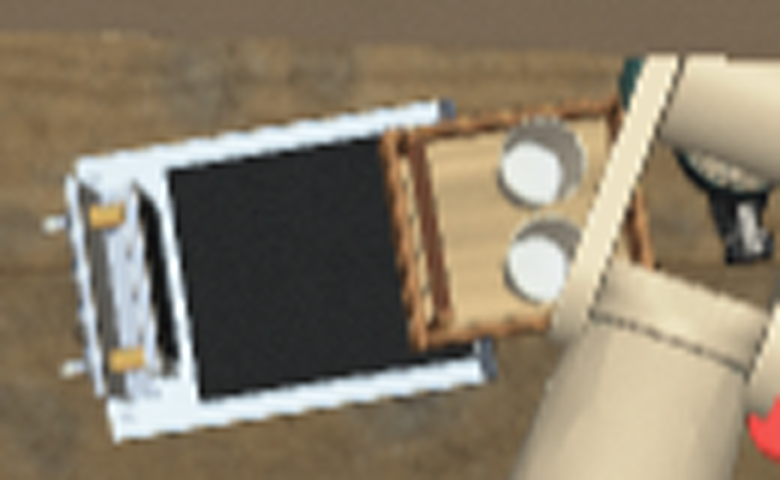

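The caddy rests with its leading end on the lip, cups upright, its front edge parallel to the lip. The front rim corners are at top crop (385,135) and (415,350), the rear far one at (615,100). I'll check its pose in dock coordinates, then descend.

```bash
python3 - <<'E'
from h import *
t=cam("top")
def todock(P):
    c,s=np.cos(DOCK[2]),np.sin(DOCK[2]);e=P[:,:2]-DOCK[:2];return np.c_[c*e[:,0]+s*e[:,1],-s*e[:,0]+c*e[:,1]]*1e3
f=uncrop([(385,135),(415,350),(615,100)],(245,165),6)
print("caddy",todock(onz(t,f,[.071,.071,.048])).round(1))
l=uncrop([(450,103),(490,378),(78,160),(115,440)],(245,165),6)
print("dock",todock(onz(t,l,[.018,.018,.014,.014])).round(1))
E
python3 -m jog '[0,0,15,0,0,0, 0,0,30,0,0,0, 0,0,45,0,0,0, 0,0,60,0,0,0, 0,0,75,0,0,0, 0,0,85,0,0,0, 0,0,95,0,0,0, 0,0,95,0,0,0]'
python3 - <<'E'
from h import *
info()
s=cam("side")
cv2.imwrite("pics/a16.png",cv2.resize(s["frame"][150:240,290:370],None,fx=7,fy=6,interpolation=2))
E
```

```text
caddy [[  47.7  -71.2]
 [  50.4   77.1]
 [-111.9  -73.2]]
dock [[  1.4 -95.3]
 [  4.4 100.7]
 [268.5 -99.1]
 [270.4 101.2]]
time: 18.25
eef_pos: [0.5681, -0.1707, 0.0535]
tcp_rot: [-0.001, 0.649, 0.761, -0.0]
ft_force: [-0.1, 0.3, 0.2]
width: 0.0699
t=18.25 p=[ 0.5681 -0.1707  0.0535] head_y=0.159 z=[-0.002  0.001 -1.   ] w=69.9 dock xy=(-164.4,0.0) F=[-0.08  0.27  0.24] Fdock=(0.28,0.04) q=[-0.35  0.35  1.39  0.    1.4  -0.51]
```

View pics/a16.png

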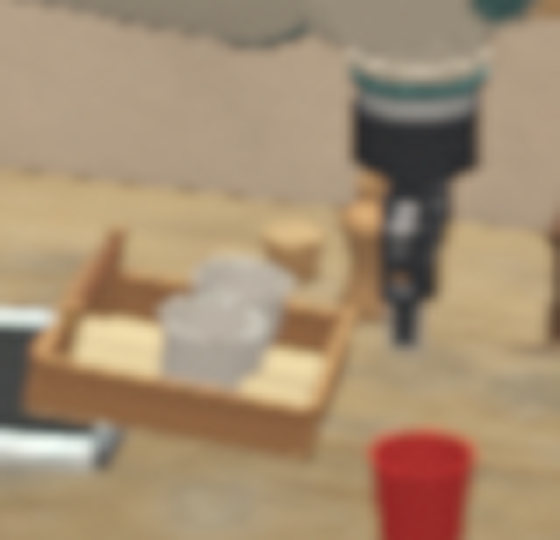

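Run:
```python
from h import *
s=cam("side")
for xy,uv in(((.568,-.171-.0),(347.3,207.2)),((.55,-.063),(322.3,206.4)),((.55,-.063),(322.3,200))):
    zs=np.arange(0,.12,.005);v=proj(s,[[*xy,z] for z in zs])[:,1]
    print(xy,np.interp(-uv[1],-v,zs))
# near finger of the open pair: at tool y -35..-50mm
p=st()[1]
yv=np.array([np.cos(.159),np.sin(.159),0])
for k in(-.04,.04):
    print(k,proj(s,[p+yv*k+[0,0,dz] for dz in(0,.01,.02,.03,.04)]).round(1).tolist())
```

```text
(0.568, -0.171) 0.0636049180337056
(0.55, -0.063) 0.05830712766550504
(0.55, -0.063) 0.08786574036054524
-0.04 [[347.0, 213.3], [347.0, 211.1], [347.1, 208.9], [347.1, 206.7], [347.1, 204.5]]
0.04 [[349.6, 204.5], [349.7, 202.4], [349.7, 200.2], [349.8, 198.0], [349.8, 195.9]]
```

The image puts the finger tips at about 73–80 mm now, so the tool really is about 25–30 mm above what the nominal tip offset gives. I go down 42 mm, which puts the tips at about 30 mm, on the rear face's height.

```bash
python3 -m jog '[0,0,8,0,0,0, 0,0,16,0,0,0, 0,0,24,0,0,0, 0,0,32,0,0,0, 0,0,38,0,0,0, 4,0,42,0,0,0, 10,0,42,0,0,0, 15,0,42,0,0,0]'
python3 - <<'E'
from h import *
info()
s=cam("side")
cv2.imwrite("pics/a17.png",cv2.resize(s["frame"][150:240,290:370],None,fx=7,fy=6,interpolation=2))
E
```

```text
time: 19.15
eef_pos: [0.5667, -0.1556, 0.0137]
tcp_rot: [0.001, 0.649, 0.761, 0.0]
ft_force: [-0.6, 0.1, 0.2]
width: 0.0699
t=19.15 p=[ 0.5667 -0.1556  0.0137] head_y=0.159 z=[ 0.001 -0.    -1.   ] w=69.9 dock xy=(-149.3,-1.0) F=[-0.65  0.12  0.2 ] Fdock=(0.22,0.62) q=[-0.33  0.38  1.44  0.    1.32 -0.49]
```

View pics/a17.png

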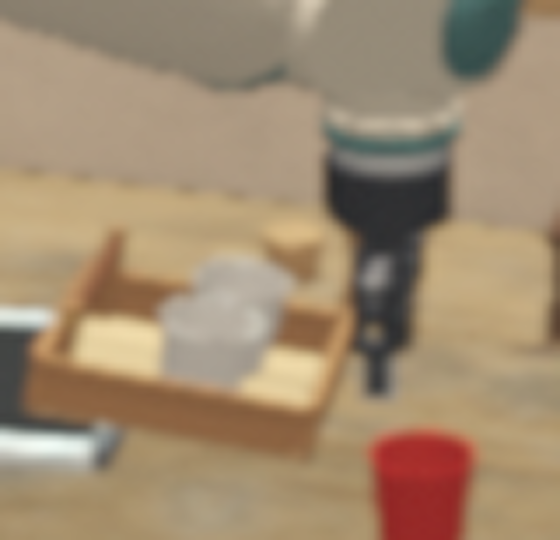

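At contact the near tip (380,393) would be only about 8 mm below the rim. I go down 8 mm more and forward.

```bash
python3 -m jog '[0,0,2,0,0,0, 0,0,5,0,0,0, 0,0,8,0,0,0, 2,0,9,0,0,0, 4,1,9,0,0,0, 7,1,9,0,0,0, 10,1,9,0,0,0, 10,1,9,0,0,0]'
python3 - <<'E'
from h import *
info()
E
python3 -m jog '[1,0,0,0,0,0, 2,0,0,0,0,0, 3,0,0,0,0,0, 4,0,0,0,0,0, 5,0,0,0,0,0, 6,0,0,0,0,0, 7,0,0,0,0,0, 8,0,0,0,0,0]'
python3 - <<'E'
from h import *
info()
s=cam("side")
cv2.imwrite("pics/a18.png",cv2.resize(s["frame"][150:240,290:370],None,fx=7,fy=6,interpolation=2))
E
```

```text
time: 20.0
eef_pos: [0.5662, -0.1445, 0.005]
tcp_rot: [0.001, 0.648, 0.761, 0.0]
ft_force: [-0.2, -0.1, 0.2]
width: 0.0701
t=20.00 p=[ 0.5662 -0.1445  0.005 ] head_y=0.160 z=[ 0.002 -0.    -1.   ] w=70.1 dock xy=(-138.2,-2.3) F=[-0.2  -0.06  0.23] Fdock=(-0.03,0.20) q=[-0.31  0.38  1.45  0.    1.3  -0.47]
time: 20.8
eef_pos: [0.5651, -0.1373, 0.0051]
tcp_rot: [0.001, 0.648, 0.761, 0.0]
ft_force: [1.3, -6.0, 0.2]
width: 0.0697
t=20.80 p=[ 0.5651 -0.1373  0.0051] head_y=0.160 z=[ 0.002 -0.002 -1.   ] w=69.7 dock xy=(-130.9,-2.2) F=[ 1.3  -5.98  0.22] Fdock=(-6.11,-0.36) q=[-0.3   0.38  1.46 -0.    1.3  -0.46]
```

View pics/a18.png

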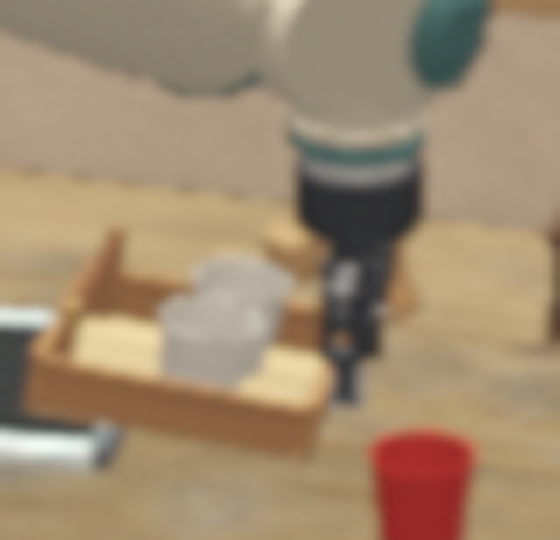

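Contact at dock x −131, as predicted, with 6 N. I push on.

```bash
python3 -m jog '[2,0,0,0,0,0, 4,0,0,0,0,0, 6,0,0,0,0,0, 8,0,0,0,0,0, 10,0,0,0,0,0, 12,0,0,0,0,0, 14,0,0,0,0,0, 16,0,0,0,0,0]'
python3 - <<'E'
from h import *
info()
s=cam("side")
cv2.imwrite("pics/a19.png",cv2.resize(s["frame"][150:240,280:360],None,fx=7,fy=6,interpolation=2))
E
```

```text
time: 21.65
eef_pos: [0.5629, -0.1226, 0.0057]
tcp_rot: [0.003, 0.649, 0.761, -0.0]
ft_force: [0.7, -6.1, 1.6]
width: 0.07
t=21.65 p=[ 0.5629 -0.1226  0.0057] head_y=0.159 z=[ 0.003 -0.004 -1.   ] w=70.0 dock xy=(-116.1,-2.4) F=[ 0.67 -6.07  1.62] Fdock=(-6.10,0.28) q=[-0.28  0.36  1.48 -0.    1.29 -0.44]
```

View pics/a19.png

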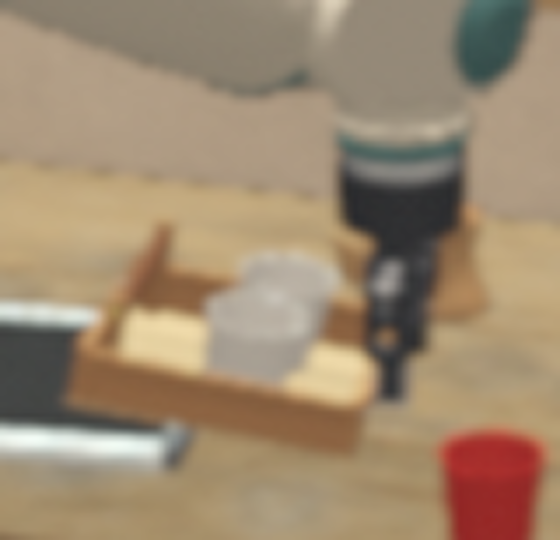

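```bash
python3 -m jog '[2,0,-0.5,0,0,0, 4,0,-1,0,0,0, 6,0,-1.5,0,0,0, 8,0,-2,0,0,0, 10,0,-2.5,0,0,0, 12,0,-3,0,0,0, 14,0,-3.5,0,0,0, 16,0,-4,0,0,0]'
python3 - <<'E'
from h import *
info()
s=cam("side")
cv2.imwrite("pics/a20.png",cv2.resize(s["frame"][150:240,280:360],None,fx=7,fy=6,interpolation=2))
E
```

```text
time: 22.5
eef_pos: [0.5611, -0.108, 0.0107]
tcp_rot: [0.004, 0.649, 0.761, -0.001]
ft_force: [1.8, -7.2, 2.4]
width: 0.0699
t=22.50 p=[ 0.5611 -0.108   0.0107] head_y=0.159 z=[ 0.006 -0.006 -1.   ] w=69.9 dock xy=(-101.4,-2.9) F=[ 1.79 -7.23  2.41] Fdock=(-7.42,-0.64) q=[-0.25  0.34  1.5  -0.    1.3  -0.41]
```

View pics/a20.png

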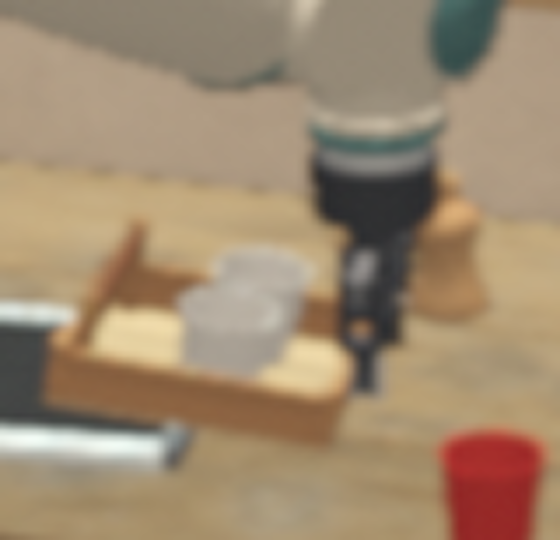

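The rear is beginning to rise. I keep pushing and rise with it.

```bash
python3 -m jog '[1.5,0,-1,0,0,0, 3,0,-2,0,0,0, 4.5,0,-3,0,0,0, 6,0,-4,0,0,0, 8,0,-5,0,0,0, 10,0,-6,0,0,0, 12,0,-7,0,0,0, 14,0,-8,0,0,0]'
python3 - <<'E'
from h import *
info()
s=cam("side")
cv2.imwrite("pics/a21.png",cv2.resize(s["frame"][150:240,280:360],None,fx=7,fy=6,interpolation=2))
E
```

```text
time: 23.35
eef_pos: [0.5599, -0.0955, 0.0203]
tcp_rot: [0.006, 0.649, 0.761, -0.001]
ft_force: [1.0, -7.9, 5.3]
width: 0.0699
t=23.35 p=[ 0.5599 -0.0955  0.0203] head_y=0.158 z=[ 0.009 -0.009 -1.   ] w=69.9 dock xy=(-88.8,-3.6) F=[ 0.98 -7.85  5.33] Fdock=(-7.91,0.25) q=[-0.23  0.32  1.51 -0.01  1.31 -0.39]
```

View pics/a21.png

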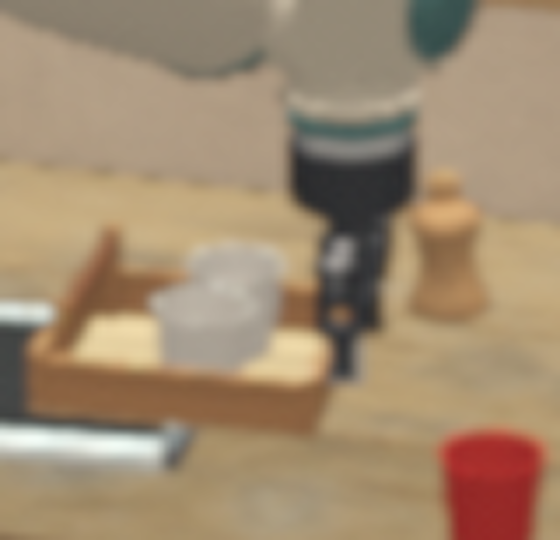

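Fz is +5.3 N, so the caddy's rear wants to rise faster than the fingers. I rise more before pushing on.

```bash
python3 -m jog '[0,0,-2,0,0,0, 0,0,-4,0,0,0, 0,0,-6,0,0,0, 0,0,-8,0,0,0, 1,0,-9,0,0,0, 2,0,-9,0,0,0, 3,0,-9,0,0,0, 4,0,-9,0,0,0]'
python3 - <<'E'
from h import *
info()
s=cam("side")
cv2.imwrite("pics/a22.png",cv2.resize(s["frame"][150:240,280:360],None,fx=7,fy=6,interpolation=2))
E
```

```text
time: 24.2
eef_pos: [0.5596, -0.0922, 0.0301]
tcp_rot: [0.007, 0.649, 0.761, -0.001]
ft_force: [0.5, -5.4, 3.0]
width: 0.0701
t=24.20 p=[ 0.5596 -0.0922  0.0301] head_y=0.158 z=[ 0.01  -0.011 -1.   ] w=70.1 dock xy=(-85.6,-3.8) F=[ 0.54 -5.43  3.04] Fdock=(-5.45,0.31) q=[-0.22  0.3   1.5  -0.01  1.33 -0.38]
```

View pics/a22.png

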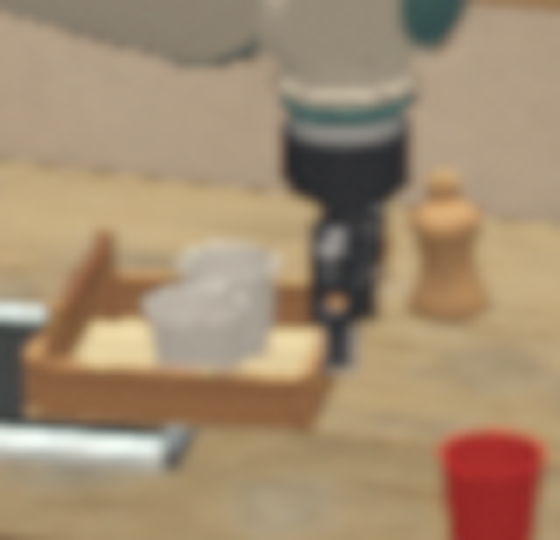

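The caddy has tipped over: it now lies nearly flat, with the rear up at about lip height. I push on at constant height.

```bash
python3 -m jog '[3,0,-1,0,0,0, 6,0,-1,0,0,0, 9,0,-1,0,0,0, 13,0,-1,0,0,0, 17,0,-1,0,0,0, 21,0,-1,0,0,0, 25,0,-1,0,0,0, 28,0,-1,0,0,0]'
python3 - <<'E'
from h import *
info()
E
python3 -m jog '[3,0,0,0,0,0, 6,0,0,0,0,0, 9,0,0,0,0,0, 13,0,0,0,0,0, 17,0,0,0,0,0, 20,0,0,0,0,0, 23,0,0,0,0,0, 26,0,0,0,0,0]'
python3 - <<'E'
from h import *
info()
s=cam("side");t=cam("top")
cv2.imwrite("pics/a23.png",cv2.resize(s["frame"][150:240,270:350],None,fx=7,fy=6,interpolation=2))
cv2.imwrite("pics/a24.png",cv2.resize(t["frame"][165:245,245:375],None,fx=6,fy=6,interpolation=2))
E
```

```text
time: 25.05
eef_pos: [0.5555, -0.0647, 0.0311]
tcp_rot: [0.008, 0.649, 0.761, -0.001]
ft_force: [1.7, -5.4, 2.4]
width: 0.0701
t=25.05 p=[ 0.5555 -0.0647  0.0311] head_y=0.158 z=[ 0.011 -0.012 -1.   ] w=70.1 dock xy=(-57.7,-4.0) F=[ 1.67 -5.39  2.42] Fdock=(-5.59,-0.81) q=[-0.18  0.28  1.53 -0.01  1.32 -0.33]
time: 25.85
eef_pos: [0.5511, -0.0387, 0.0304]
tcp_rot: [0.008, 0.649, 0.761, -0.001]
ft_force: [1.1, -3.0, -2.0]
width: 0.0703
t=25.85 p=[ 0.5511 -0.0387  0.0304] head_y=0.158 z=[ 0.01  -0.012 -1.   ] w=70.3 dock xy=(-31.3,-3.7) F=[ 1.11 -2.95 -2.03] Fdock=(-3.09,-0.64) q=[-0.13  0.26  1.55 -0.01  1.32 -0.29]
```

View pics/a23.png

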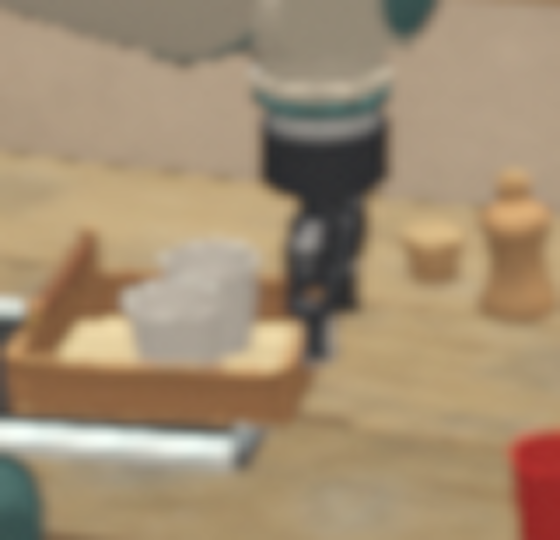

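View pics/a24.png

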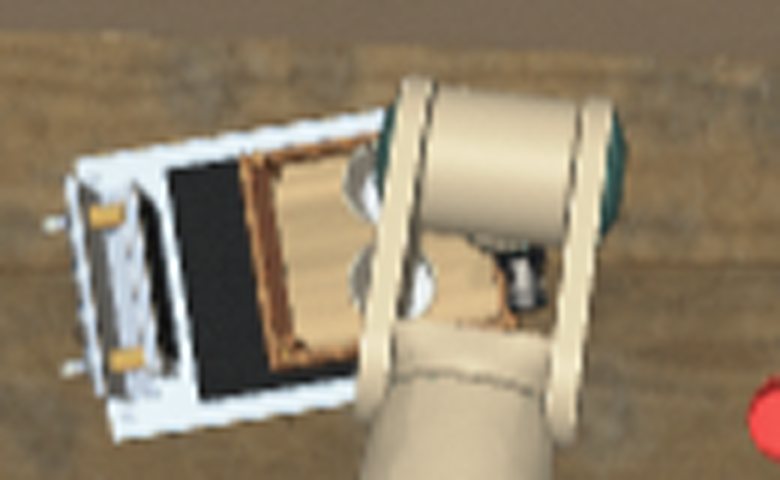

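The caddy is square and centred; its rear is at about −20 mm. I push 31 mm further, which drops it behind the lip and stays short of any possible stop contact.

```bash
python3 -m jog '[4,0,0,0,0,0, 8,0,0,0,0,0, 12,0,0,0,0,0, 16,0,0,0,0,0, 20,0,0,0,0,0, 24,0,0,0,0,0, 28,0,0,0,0,0, 31,0,0,0,0,0]'
python3 - <<'E'
from h import *
info()
s=cam("side");t=cam("top")
cv2.imwrite("pics/a25.png",cv2.resize(s["frame"][150:240,250:350],None,fx=7,fy=6,interpolation=2))
cv2.imwrite("pics/a26.png",cv2.resize(t["frame"][165:245,245:375],None,fx=6,fy=6,interpolation=2))
E
```

```text
time: 26.75
eef_pos: [0.5462, -0.0073, 0.0302]
tcp_rot: [0.008, 0.649, 0.761, -0.001]
ft_force: [1.5, -1.6, -1.8]
width: 0.0705
t=26.75 p=[ 0.5462 -0.0073  0.0302] head_y=0.159 z=[ 0.01  -0.011 -1.   ] w=70.5 dock xy=(0.4,-3.8) F=[ 1.53 -1.6  -1.79] Fdock=(-1.82,-1.26) q=[-0.08  0.25  1.57 -0.01  1.32 -0.23]
```

View pics/a25.png

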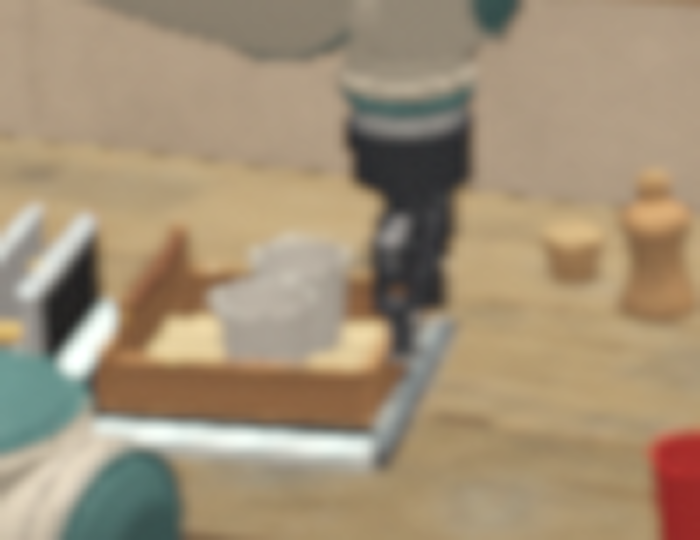

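View pics/a26.png

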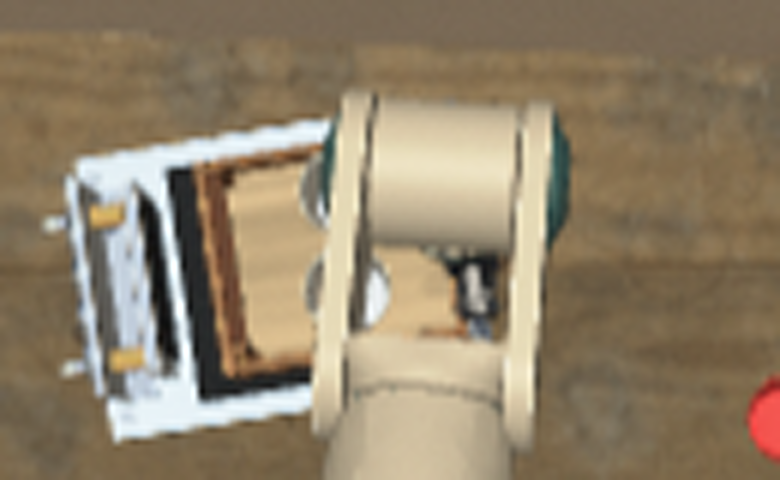

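The rear is at the inner side of the lip; the pad face is about 30 mm ahead of the leading face. The tips may now be near the rim, so I back off 3 mm, lower 8 mm and bring them up again.

```bash
python3 -m jog '[-3,0,0,0,0,0, -4,0,0,0,0,0, -4,0,3,0.005,0,0, -4,0,6,0.012,0,0, -4,0,8,0.015,0,0, -2,2,8,0.015,0,0, 0,2,8,0.015,0,0, 2,2,8,0.015,0,0]'
python3 - <<'E'
from h import *
info()
E
python3 -m jog '[1,0,0,0,0,0, 3,0,0,0,0,0, 4,0,0,0,0,0, 5,0,0,0,0,0, 6,0,0,0,0,0, 7,0,0,0,0,0, 8,0,0,0,0,0, 9,0,0,0,0,0]'
python3 - <<'E'
from h import *
info()
s=cam("side");t=cam("top")
cv2.imwrite("pics/a27.png",cv2.resize(s["frame"][150:240,250:350],None,fx=7,fy=6,interpolation=2))
cv2.imwrite("pics/a28.png",cv2.resize(t["frame"][165:245,245:375],None,fx=6,fy=6,interpolation=2))
E
```

```text
time: 27.65
eef_pos: [0.5482, -0.0051, 0.0224]
tcp_rot: [0.003, 0.649, 0.761, -0.006]
ft_force: [1.1, -2.4, -1.4]
width: 0.0697
t=27.65 p=[ 0.5482 -0.0051  0.0224] head_y=0.159 z=[-0.004 -0.014 -1.   ] w=69.7 dock xy=(2.3,-6.1) F=[ 1.09 -2.44 -1.36] Fdock=(-2.58,-0.70) q=[-0.07  0.27  1.55 -0.01  1.32 -0.22]
time: 28.45
eef_pos: [0.5468, 0.0039, 0.0223]
tcp_rot: [0.003, 0.649, 0.761, -0.006]
ft_force: [0.5, -3.3, 0.2]
width: 0.0703
t=28.45 p=[0.5468 0.0039 0.0223] head_y=0.159 z=[-0.004 -0.014 -1.   ] w=70.3 dock xy=(11.3,-6.1) F=[ 0.48 -3.28  0.15] Fdock=(-3.32,0.04) q=[-0.05  0.27  1.56 -0.01  1.32 -0.21]
```

View pics/a27.png

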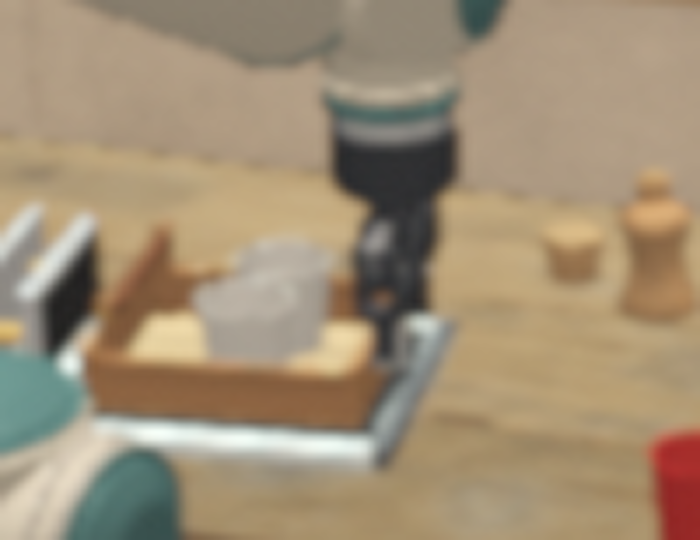

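View pics/a28.png

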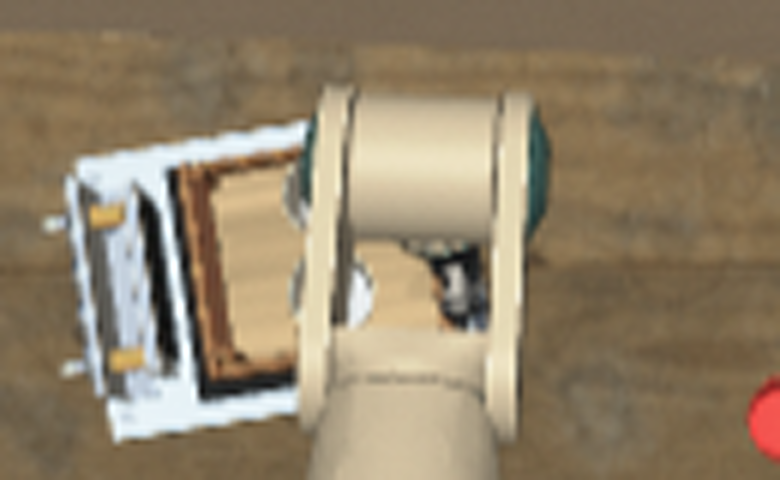

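The rear is down behind the lip (inner side clear in both views); free sliding takes about 3 N. I now advance at most 4 mm per call and watch for the stop.

```bash
python3 -m jog '[0.5,0,0,0,0,0, 1,0,0,0,0,0, 1.5,0,0,0,0,0, 2,0,0,0,0,0, 2.5,0,0,0,0,0, 3,0,0,0,0,0, 3.5,0,0,0,0,0, 4,0,0,0,0,0]'; python3 -c "
from h import *
info()"
```

```text
time: 29.35
eef_pos: [0.5461, 0.0079, 0.0223]
tcp_rot: [0.003, 0.649, 0.761, -0.006]
ft_force: [1.4, -4.1, -0.7]
width: 0.0702
t=29.35 p=[0.5461 0.0079 0.0223] head_y=0.159 z=[-0.004 -0.014 -1.   ] w=70.2 dock xy=(15.5,-6.1) F=[ 1.38 -4.09 -0.7 ] Fdock=(-4.26,-0.73) q=[-0.05  0.27  1.56 -0.01  1.32 -0.2 ]
```

Run:
```python
from h import *
t=cam("top")
cv2.imwrite("pics/a29.png",cv2.resize(t["frame"][185:240,250:310],None,fx=12,fy=10,interpolation=2))
```

```text
(no output)
```

View pics/a29.png

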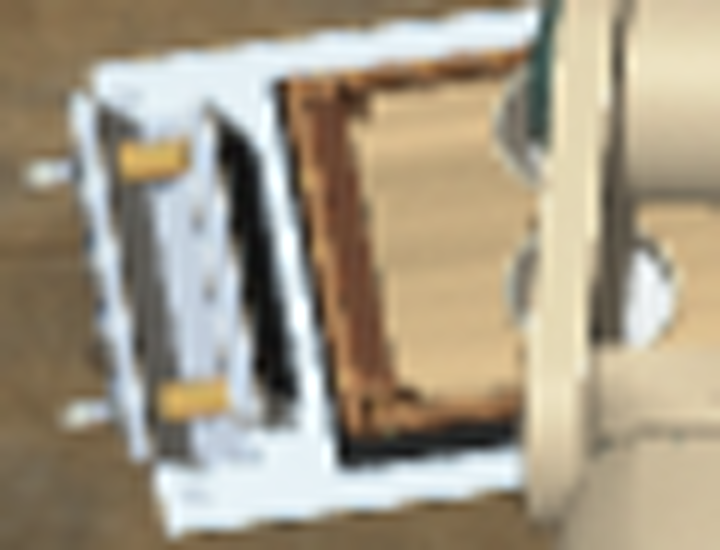

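```bash
python3 - <<'E'
from h import *
t=cam("top")
c,s=np.cos(DOCK[2]),np.sin(DOCK[2])
px=[((240+.5)/12-.5+250,(270+.5)/10-.5+185),((274+.5)/12-.5+250,(270+.5)/10-.5+185),((313+.5)/12-.5+250,(270+.5)/10-.5+185)]
P=onz(t,px,[.099,.024,.062])
for k in P: e=k[:2]-DOCK[:2];print((c*e[0]+s*e[1])*1e3)
E
python3 -m jog '[0.5,0,0,0,0,0, 1,0,0,0,0,0, 1.5,0,0,0,0,0, 2,0,0,0,0,0, 2.5,0,0,0,0,0, 3,0,0,0,0,0, 3.5,0,0,0,0,0, 4,0,0,0,0,0]'; python3 -c "
from h import *
info()"
```

```text
216.91991567384036
217.0534839994603
198.06753116481966
time: 30.25
eef_pos: [0.5455, 0.012, 0.0223]
tcp_rot: [0.003, 0.649, 0.761, -0.006]
ft_force: [0.6, -5.1, 0.2]
width: 0.0699
t=30.25 p=[0.5455 0.012  0.0223] head_y=0.159 z=[-0.004 -0.013 -1.   ] w=69.9 dock xy=(19.6,-6.2) F=[ 0.65 -5.13  0.18] Fdock=(-5.17,0.16) q=[-0.04  0.27  1.56 -0.01  1.32 -0.19]
```

The pad face is at dock x ≈ 217 mm and the front was at 198 mm, so contact is expected at TCP ≈ 34 mm.

```bash
python3 -m jog '[0.5,0,0,0,0,0, 1,0,0,0,0,0, 1.5,0,0,0,0,0, 2,0,0,0,0,0, 2.5,0,0,0,0,0, 3,0,0,0,0,0, 3.5,0,0,0,0,0, 4,0,0,0,0,0]'; python3 -c "
from h import *
info()"; python3 -m jog '[0.5,0,0,0,0,0, 1,0,0,0,0,0, 1.5,0,0,0,0,0, 2,0,0,0,0,0, 2.5,0,0,0,0,0, 3,0,0,0,0,0, 3.5,0,0,0,0,0, 4,0,0,0,0,0]'; python3 -c "
from h import *
info()"
```

```text
time: 31.05
eef_pos: [0.5449, 0.0159, 0.0223]
tcp_rot: [0.003, 0.649, 0.761, -0.006]
ft_force: [0.5, -5.0, 1.3]
width: 0.0697
t=31.05 p=[0.5449 0.0159 0.0223] head_y=0.159 z=[-0.004 -0.013 -1.   ] w=69.7 dock xy=(23.6,-6.2) F=[ 0.47 -4.96  1.29] Fdock=(-4.97,0.30) q=[-0.03  0.27  1.56 -0.01  1.32 -0.19]
time: 31.85
eef_pos: [0.5444, 0.0199, 0.0223]
tcp_rot: [0.003, 0.649, 0.761, -0.006]
ft_force: [1.0, -5.2, 1.4]
width: 0.0702
t=31.85 p=[0.5444 0.0199 0.0223] head_y=0.159 z=[-0.003 -0.014 -1.   ] w=70.2 dock xy=(27.6,-6.2) F=[ 1.05 -5.24  1.37] Fdock=(-5.34,-0.22) q=[-0.02  0.26  1.56 -0.01  1.32 -0.18]
```

```bash
python3 -m jog '[0.5,0,0,0,0,0, 1,0,0,0,0,0, 1.5,0,0,0,0,0, 2,0,0,0,0,0, 2.5,0,0,0,0,0, 3,0,0,0,0,0, 3,0,0,0,0,0, 3,0,0,0,0,0]'; python3 -c "
from h import *
info()"
```

```text
time: 32.65
eef_pos: [0.5439, 0.0229, 0.0223]
tcp_rot: [0.003, 0.649, 0.761, -0.006]
ft_force: [1.4, -4.8, 1.7]
width: 0.0699
t=32.65 p=[0.5439 0.0229 0.0223] head_y=0.159 z=[-0.003 -0.013 -1.   ] w=69.9 dock xy=(30.6,-6.2) F=[ 1.41 -4.76  1.71] Fdock=(-4.93,-0.66) q=[-0.02  0.26  1.57 -0.01  1.32 -0.17]
```

```bash
python3 -m jog '[0.5,0,0,0,0,0, 1,0,0,0,0,0, 1.5,0,0,0,0,0, 2,0,0,0,0,0, 2,0,0,0,0,0, 2,0,0,0,0,0, 2,0,0,0,0,0, 2,0,0,0,0,0]'; python3 -c "
from h import *
info()"
```

```text
time: 33.45
eef_pos: [0.5436, 0.0248, 0.0223]
tcp_rot: [0.003, 0.649, 0.761, -0.006]
ft_force: [0.0, -5.4, 1.9]
width: 0.0701
t=33.45 p=[0.5436 0.0248 0.0223] head_y=0.159 z=[-0.003 -0.014 -1.   ] w=70.1 dock xy=(32.5,-6.2) F=[ 0.   -5.37  1.89] Fdock=(-5.30,0.83) q=[-0.01  0.26  1.57 -0.01  1.32 -0.17]
```

```bash
python3 -m jog '[0.5,0,0,0,0,0, 1,0,0,0,0,0, 1.5,0,0,0,0,0, 2,0,0,0,0,0, 2,0,0,0,0,0, 2,0,0,0,0,0, 2,0,0,0,0,0, 2,0,0,0,0,0]'; python3 -c "
from h import *
info()"
```

```text
time: 34.25
eef_pos: [0.5433, 0.0259, 0.0223]
tcp_rot: [0.004, 0.649, 0.761, -0.007]
ft_force: [0.6, -9.0, 1.4]
width: 0.0701
t=34.25 p=[0.5433 0.0259 0.0223] head_y=0.158 z=[-0.003 -0.015 -1.   ] w=70.1 dock xy=(33.6,-6.1) F=[ 0.63 -9.01  1.37] Fdock=(-8.99,0.78) q=[-0.01  0.26  1.57 -0.02  1.32 -0.17]
```

Touched: 9.0 N against 5.1 N of sliding, so the stop carries about 4 N. One more small step.

```bash
python3 -m jog '[0.5,0,0,0,0,0, 1,0,0,0,0,0, 1.5,0,0,0,0,0, 1.8,0,0,0,0,0, 1.8,0,0,0,0,0, 1.8,0,0,0,0,0, 1.8,0,0,0,0,0, 1.8,0,0,0,0,0]'; python3 -c "
from h import *
info()"
```

```text
time: 35.05
eef_pos: [0.5431, 0.0264, 0.0223]
tcp_rot: [0.004, 0.649, 0.761, -0.008]
ft_force: [0.4, -10.5, 2.1]
width: 0.0702
t=35.05 p=[0.5431 0.0264 0.0223] head_y=0.158 z=[-0.003 -0.017 -1.   ] w=70.2 dock xy=(34.2,-5.9) F=[  0.36 -10.53   2.13] Fdock=(-10.45,1.28) q=[-0.01  0.26  1.57 -0.02  1.32 -0.16]
```

```bash
python3 -m jog '[0.5,0,0,0,0,0, 1,0,0,0,0,0, 1.5,0,0,0,0,0, 2,0,0,0,0,0, 2.4,0,0,0,0,0, 2.4,0,0,0,0,0, 2.4,0,0,0,0,0, 2.4,0,0,0,0,0]'; python3 -c "
from h import *
info()"
```

```text
time: 35.85
eef_pos: [0.5428, 0.0271, 0.0224]
tcp_rot: [0.005, 0.65, 0.76, -0.009]
ft_force: [0.9, -11.6, 2.4]
width: 0.0702
t=35.85 p=[0.5428 0.0271 0.0224] head_y=0.157 z=[-0.003 -0.02  -1.   ] w=70.2 dock xy=(34.9,-5.8) F=[  0.89 -11.61   2.4 ] Fdock=(-11.61,0.93) q=[-0.01  0.26  1.57 -0.02  1.32 -0.16]
```

```bash
python3 -m jog '[0.5,0,0,0,0,0, 1,0,0,0,0,0, 1.5,0,0,0,0,0, 2,0,0,0,0,0, 2.5,0,0,0,0,0, 2.8,0,0,0,0,0, 2.8,0,0,0,0,0, 2.8,0,0,0,0,0]'; python3 -c "
from h import *
info()"
```

```text
time: 36.65
eef_pos: [0.5426, 0.0277, 0.0224]
tcp_rot: [0.007, 0.65, 0.76, -0.01]
ft_force: [0.9, -14.4, 1.6]
width: 0.07
t=36.65 p=[0.5426 0.0277 0.0224] head_y=0.156 z=[-0.003 -0.024 -1.   ] w=70.0 dock xy=(35.6,-5.7) F=[  0.91 -14.4    1.57] Fdock=(-14.37,1.34) q=[-0.    0.26  1.57 -0.02  1.31 -0.15]
```

The push is 14.4 N in all, so about 9 N at the stop after sliding friction. That is the press wanted. I withdraw gently backwards, then up.

```bash
python3 -m jog '[-1,0,0,0,0,0, -3,0,0,0,0,0, -5,0,0,0,0,0, -8,0,0,0,0,0, -14,0,0,0,0,0, -22,0,0,0,0,0, -32,0,0,0,0,0, -42,0,0,0,0,0]'; python3 -c "
from h import *
info()"; python3 -m jog '[-15,0,-10,0,0,0, -30,0,-30,0,0,0, -50,0,-60,0,0,0, -70,0,-90,0,0,0, -100,0,-120,0,0,0, -130,0,-130,0,0,0, -160,0,-130,0,0,0, -180,0,-130,0,0,0]'
python3 - <<'E'
from h import *
info()
s=cam("side");t=cam("top")
cv2.imwrite("pics/f1.png",cv2.resize(s["frame"][160:240,240:350],None,fx=7,fy=7,interpolation=2))
cv2.imwrite("pics/f2.png",cv2.resize(t["frame"][170:245,245:355],None,fx=7,fy=7,interpolation=2))
cv2.imwrite("pics/f3.png",t["frame"])
E
```

```text
time: 37.45
eef_pos: [0.5492, -0.0147, 0.0234]
tcp_rot: [0.007, 0.65, 0.76, -0.01]
ft_force: [-0.2, 0.1, 0.3]
width: 0.0699
t=37.45 p=[ 0.5492 -0.0147  0.0234] head_y=0.155 z=[-0.003 -0.024 -1.   ] w=69.9 dock xy=(-7.4,-5.7) F=[-0.21  0.11  0.3 ] Fdock=(0.14,0.19) q=[-0.08  0.27  1.55 -0.02  1.32 -0.23]
time: 38.25
eef_pos: [0.5775, -0.1924, 0.1589]
tcp_rot: [0.008, 0.651, 0.759, -0.01]
ft_force: [0.7, 0.1, 0.1]
width: 0.07
t=38.25 p=[ 0.5775 -0.1924  0.1589] head_y=0.154 z=[-0.001 -0.025 -1.   ] w=70.0 dock xy=(-187.3,-6.0) F=[0.66 0.14 0.07] Fdock=(0.03,-0.67) q=[-0.37  0.31  1.23 -0.02  1.6  -0.53]
```

View pics/f1.png

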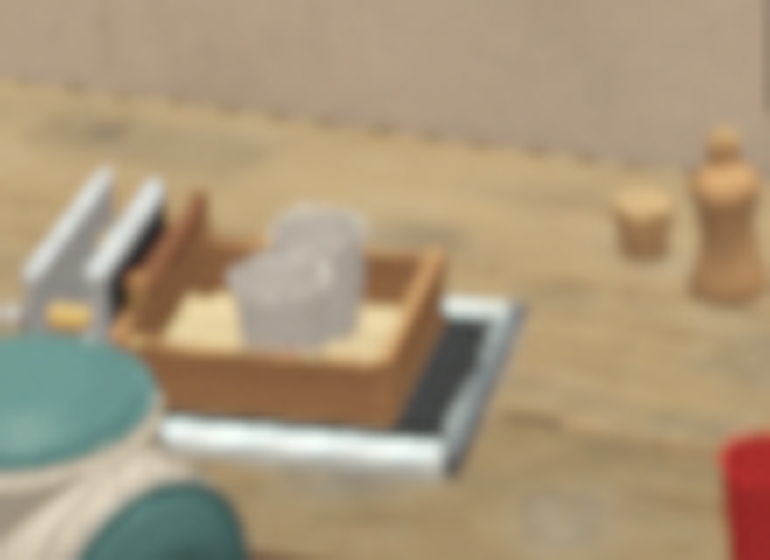

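View pics/f2.png

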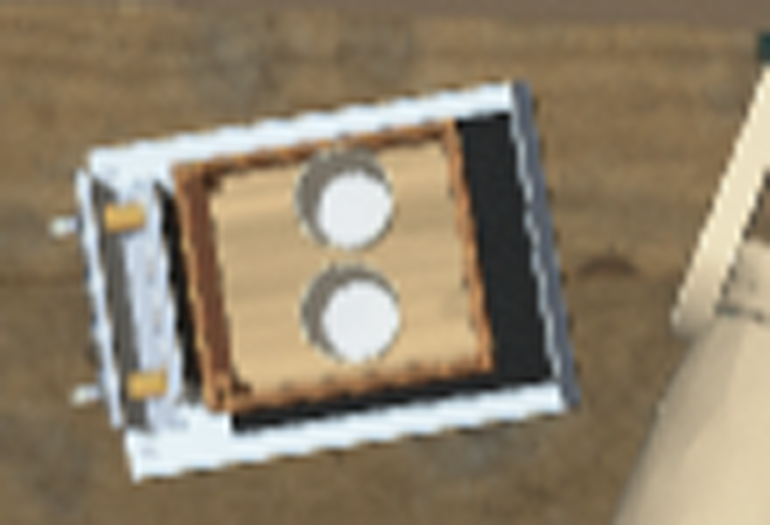

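View pics/f3.png

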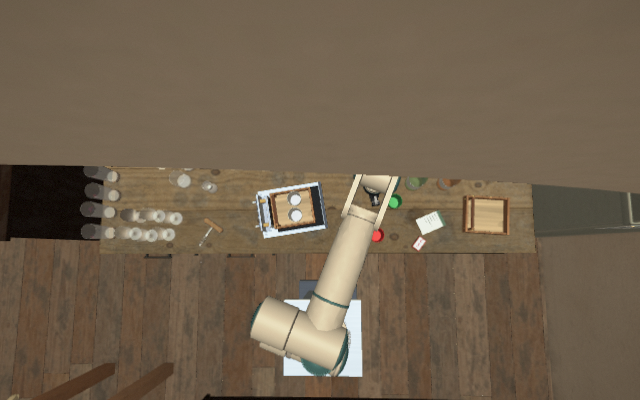

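Both views show the caddy flat behind the lip, its face at the pad, both cups upright and everything else in place. A last numerical check follows.

Run:
```python
from h import *
t=cam("top")
c=uncrop([(177,168),(226,410),(455,122),(493,370)],(245,170),7)
M=[(.085,-.075,.048),(.085,.075,.048),(-.085,-.075,.048),(-.085,.075,.048)]
M=[(a,b,z+.014) for a,b,z in M]
v,r=fit([(t,M,c)],[.53,.12,1.72])
e=v[:2]-DOCK[:2];cc,s=np.cos(DOCK[2]),np.sin(DOCK[2])
print("caddy in dock mm",(cc*e[0]+s*e[1])*1e3,(-s*e[0]+cc*e[1])*1e3,"yaw",v[2]-DOCK[2],r.round(1))
```

```text
caddy in dock mm 126.83160139780672 0.9746193646964565 yaw 0.002634409713773378 [-0.3 -0.3 -2.   1.1  0.6 -0.5  0.9 -0. ]
```

```bash
python3 -c "
from bench import ctrl
print(ctrl.hand_in())"
```

```text
the job is handed in; nothing more can be done
None
```

The caddy is in the dock and the job is handed in, after about 38 s of robot time.

**What I did:**
- I gripped the bar, raised only the leading edge about 22 mm, turned the caddy square, carried the edge over the lip and let go.
- I then pushed from behind with spread fingers, rising with the rear as it tipped over the lip, until the rear had dropped in behind it.
- I pressed on to 14.4 N total push. Sliding took about 5 N just before contact, so roughly 9 N was on the sprung stop; that is my estimate, not a direct reading. I then withdrew.

**Last checks:**
- From the top picture, the caddy lies at dock y ≈ +1 mm and yaw ≈ 0.003 rad, with its rear about 42 mm inside the lip's outer face. One corner in that fit was off by about 2 px.
- Both cups are upright, and I saw nothing else moved in the pictures.
- The tool was touching nothing, with wrist force under 1 N.

**What failed or disagreed:**
- **Grip height:** the first grip closed on air, because the fingertips stood about 25–30 mm higher than the stated tool position implied. I corrected the height from the pictures.
- **Force on the lip:** lowering the already resting caddy onto the lip briefly raised the wrist force to about 55 N, of which 45 N was vertical. I unloaded it at once. It stayed below 120 N, and the fingers carried it through the bar rather than the gripper's body.
- **Side view:** near edges in the side camera sat about 2 px off the top-camera fit, so I used the top view for position.

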